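Clip the seal cutter back on its snap hook

TASK

Pick up the seal cutter from the board and clip it back on the snap hook of the tool stand: push its eye against the sprung gate and slide it down behind the nose until the gate snaps shut behind it, gently, with little more force than the gate's spring asks for. Then let go, so that the cutter hangs down quietly from the closed hook, and leave the jars and the hot-air gun where they are.

Things in the scene. Friction and masses are not known exactly. Their poses are not given: they have to be found in the camera images.
- cutter_mid (a point): Seal cutter (about 90 g) lying flat on the board: grey grip block 104 x 26 x 20 mm, hooked blade head at one end (ends 86 mm behind this point), round steel eye at the other. Point at the grip block's centre, 10 mm above its underside. x runs along the cutter towards the eye, y across the 26 mm width, z up out of its flat top.
- cutter_eye (a point): Centre of the cutter's eye, 70 mm ahead of cutter_mid along x at the same height; same axes. The eye is a flat closed ring of 7 mm round bar: hole 24 mm, outside 38 mm across. Its leading bar has its middle 15.5 mm and its outer edge 19 mm ahead of this point.
- stand: Steel bench tool stand, fixed: base plate 200 x 170 x 12 mm, 25 mm round post 0.31 m tall standing 130 mm along the stand's +y from this origin, and a flat arm 16 mm wide at 0.29 m height from the post to above this origin, where the snap hook hangs. Origin on the table straight under the hook's swivel axis; z up.
- hook_nose (a point): Top of the nose of the swivel snap hook: an upright loop, 95 mm long, of 10 mm round steel bar, hanging from the arm. Its axes turn with the hook, which swivels stiffly (0.05 N m) about a vertical axis 12.5 mm ahead: x is level, from the gate into the hook towards its spine; y square to the loop; z up. The nose bar is round on top, 5 mm to each side; 15 mm clear from nose to spine.
- hook_push (a point): Where the eye's leading bar best meets the gate: fixed on the hook, 6 mm above hook_nose and 9.5 mm in front of it, same axes. A level bar with its middle here is 2.5 mm short of the gate. The open gate leaves a gap at the nose only 1 to 2 mm wider than the eye's 7 mm bar, so the bar is pressed in to the gate's stop and, kept pressed in, slid down over the nose's round inner side.
- hook_bowl (a point): Middle of the hook's bar at the bottom of its round bowl, 20.5 mm below and 12.5 mm ahead of hook_nose, same axes. The bowl's bar is 10 mm thick; inside, the eye's bar can go down until its middle is 8.5 mm above this point. When the cutter hangs, its eye's centre is 7 mm below this point.
- gate (a joint): Gate of the hook, rad: 0 closed, 0.285 open stop. A straight 7 mm bar pivoted 52 mm above hook_nose, reaching down to it; swings inwards only, sprung shut. Pushed at hook_push it starts at 3 N and reaches its stop at 5 to 6 N. When the eye's bar has slid down behind the nose, its middle about level with hook_nose or 2 mm below, the gate's end slips over it and snaps shut through the eye's hole.
- board: Fibreboard work board 400 x 300 x 6 mm, fixed flat on the table; origin at the centre of its underside. The cutter and the jars stand on it.
- jar0_mid (a point): Small lidded glass jar, 58 mm across, 74 mm tall, standing on the board; point at its centre, half-way up. To be left alone.
- jar1_mid (a point): Second such jar, same size; point at its centre, half-way up. To be left alone.
- jar2_mid (a point): Third such jar, same size; point at its centre, half-way up. To be left alone.
- gun_mid (a point): Cordless hot-air gun standing on its butt on the table, nozzle up, 0.21 m tall, body 72 mm across, its handle and battery foot reaching 160 mm along its x axis; point on the body's axis 75 mm up. To be left alone.

How it is judged:
By the outcome, as a careful person would: the job done as asked, in the order asked, and still so for the second after the job is handed in, with the robot touching nothing.
It also fails if it takes over 72 s, if anything falls off the work surface, if the arm or the gripper's body presses on something with over 40 N, if the wrist force passes 120 N, or if a joint passes its speed limit or range.

ROBOT

A 7-joint arm with a two-finger parallel gripper is mounted at the origin on the work surface. World frame = base frame: x ahead of the robot, y to its left, z up, the work surface at z = 0. Lengths are in m, angles in rad, forces in N, time in s.
With the tool pointing down it reaches from about 0.4 to 0.9 m from the base axis. Payload 5.5 kg.
Tool frame: the origin (TCP) lies at the very end of the fingers, on their centre line; the grasp point (between the pads) lies robot.tcp_to_grasp behind it (robot.tcp_to_grasp is the distance from the TCP to the grasp point, in m); z points along the fingers, y is the direction in which the jaws open and shut (so a half turn about z gives the same grasp; the last joint's range is limited). The gripper opens to 85 mm and grips with 20 to 120 N. Pads are 22 mm wide; open, the fingers measure 114 mm over their backs; the gripper's body (76 mm by 85 mm) begins 54 mm behind the grasp point. The pads swing forward as they close: fully open they stand 13 mm farther back than shut.
Start: joints at [1.499, 0.501, -0.427, 1.55, 0.221, 1.138, -0.21], TCP at [0.214, -0.614, 0.231] pointing down, gripper open.
Joint ranges: [-2.88, 2.88], [-0.31, 2.03], [-1.54, 1.56], [0.2, 2.42], [-1.41, 4.55], [0.19, 2.02], [-2.57, 2.57]. Speed limits (rad/s): [2.57, 2.57, 3.14, 3.14, 3.14, 3.14, 3.14].

INTERFACE

Orientations are given as a 3x3 rotation matrix whose columns are the frame's x, y, z axes.
In Python, from cell import sense, imaging, robot, spotter gives the robot as it stands.
- The arm moves only by the tool carry_out, never from a script. Its argument "plan" is one flat list of numbers, 6 for each row, row after row: the shift along the world's x, y, z in cm, then the turn, a rotation vector about the world's x, y, z in rad. A call has 1 to 5 rows; each row shifts and turns the pose as measured when the row begins; what a row does not reach is not made up. A row lasts 1/10 s, in which the tool goes at most 50 mm and 8.59 degrees, less where a joint would pass 70% of its speed; a pose out of reach is approached as far as the arm can. A call is refused whole if a number of a shift passes 5 or a number of a turn 0.15, either way. A call with a gripper value outside its range is refused whole. "gripper" is the opening in per cent of the stroke, from 0 (shut) to 100 (fully open), set as the call begins (left out, the last holds). The fingers move at their own pace and stop on an object; the grip force is fixed at half the most. Time passes only in rows, so rows that do not move let the fingers close. It gives the time, the measured TCP pose, the force and the opening at its end, in the units of the state.
- sense(): the state, without advancing time (a new reading comes with each control period).
- imaging.read_camera(name): name is "side" or "top"; returns the picture (480x640x3 uint8, red, green, blue); there is no depth.
- imaging.camera_model(name): a dict with "mtx" (3x3 intrinsics, pixels), "distortion" ([k1, k2, p1, p2, k3] as OpenCV has them; the pictures are not rectified), "rvec" (rotation vector, rad) and "tvec" (3), from world to camera coordinates, as OpenCV has them. Camera axes: x right, y down, z forward; pixel columns grow to the right and rows downward; lengths in m; the calibration is good to about 2 mm. A picture is of the moment at which its call begins. camera_model takes no time and is no camera call.
- robot.close_job(): hands the job in, once; it reports no verdict.
Trained networks look in the newest picture that a camera, given by its name, has taken for a name from the list of things; names that differ only in an ending like _2 or _b are one class to them, and where a whole thing is asked for, a point or a joint stands for the part that bears it (a point fixed in the world has none). Each returns a list of dicts, best first, with "conf" (0 to 1); they miss things now and then, are a little off and sometimes report something else, mostly with a low value. They report only what shows in the picture. A call takes as long as a camera call.
- spotter.boxes_of(camera, name): "box" ([left, top, width, height] in pixels, round what is visible of it).
- spotter.trace(camera, name): "mask" (480x640 bool, what is visible of it) and "box" ([left, top, width, height] in pixels, round what is visible of it).
The state is a dict: "time": time; "joint_positions": joint angles; "qd": joint speeds; "tau": joint torques, N m; "tcp_pos": TCP position; "eef_rot": TCP orientation; "force": force on the tool from outside, world axes, zero at the start; "moment": the same for the moment, N m; "finger_gap": finger opening in m.
Only numpy, scipy, OpenCV 4.12 (cv2) and the standard library are available. Lean on these libraries where they do the work, as an engineer would, in place of code of your own. Each camera call takes 0.05 s, during which the arm holds its last target. There are 200 camera calls.

## Working session

There is one attempt and no reset: what is moved stays moved. The work goes in short steps, Python scripts to look and compute and a tool call to move; the robot and the scene stay as the last step left them, time stands still between calls to the robot, and variables do not carry over. Pictures are saved under pics/ and viewed, about 8 in all and at most 12, crops included, and the job is handed in when it is done.

Besides the shell and the picture viewer there is one more tool, called after "Request:" as name(argument=value, ...), one argument or row to a line, values as JSON. carry_out: Moves the arm, as the interface text tells. Its arguments: {"type":"object","properties":{"plan":{"type":"array"},"gripper":{"type":"number"}},"required":["plan"]}

```bash
ls; mkdir -p pics
cat > h.py <<'E'
import numpy as np, cv2
from cell import sense, imaging, robot, spotter
def cam(n):
    m=imaging.camera_model(n); return [np.array(m[k],float) for k in("mtx","distortion","rvec","tvec")]
def proj(n,P):
    K,d,r,t=cam(n); return cv2.projectPoints(np.array(P,float).reshape(-1,1,3),r,t,K,d)[0].reshape(-1,2)
def ray(n,uv):
    K,d,r,t=cam(n); R=cv2.Rodrigues(r)[0]
    u=cv2.undistortPoints(np.array(uv,float).reshape(-1,1,2),K,d).reshape(-1,2)
    D=np.c_[u,np.ones(len(u))]@R; return -R.T@t.ravel(), D/np.linalg.norm(D,axis=1)[:,None]
def atz(n,uv,z):
    o,D=ray(n,uv); return o+D*((z-o[2])/D[:,2])[:,None]
def tri(uv1,uv2,n1="side",n2="top"):
    o1,d1=ray(n1,[uv1]);o2,d2=ray(n2,[uv2]);d1=d1[0];d2=d2[0]
    s=np.linalg.lstsq(np.c_[d1,-d2],o2-o1,rcond=None)[0]
    a=o1+s[0]*d1;b=o2+s[1]*d2; return (a+b)/2,np.linalg.norm(a-b)
def snap(n,f): 
    im=imaging.read_camera(n); cv2.imwrite("pics/"+f,im[:,:,::-1]); return im
E
python3 - <<'E'
from h import *
np.set_printoptions(precision=4,suppress=True)
a=snap("side","s0.png");b=snap("top","t0.png")
for c in("side","top"):
    m=cam(c);R=cv2.Rodrigues(m[2])[0];print(c,"pos",-R.T@m[3].ravel(),"fwd",R[2],m[0][0,0])
    for n in("cutter_mid","cutter_eye","stand","hook_nose","gate","board","jar0_mid","gun_mid"):
        print(n,[(np.round(x["box"],1).tolist(),round(x["conf"],2)) for x in spotter.boxes_of(c,n)][:4])
s=sense();print(s["time"],s["tcp_pos"],s["eef_rot"],s["force"],s["finger_gap"],robot.tcp_to_grasp)
E
```

```text
pics
side pos [ 0.5081 -0.8162  1.1005] fwd [ 0.0607  0.666  -0.7435] 529.6688568511161
cutter_mid [([285.9, 353.7, 73.8, 22.6], 0.95)]
cutter_eye [([284.3, 358.1, 75.4, 20.5], 0.81), ([315.3, 135.7, 71.4, 105.8], 0.69)]
stand []
hook_nose [([346.2, 179.9, 12.2, 27.4], 0.67), ([380.3, 345.4, 32.9, 38.5], 0.66)]
gate []
board [([235.5, 324.2, 188.5, 134.6], 0.84)]
jar0_mid [([277.8, 414.4, 30.3, 42.0], 0.81), ([285.9, 357.4, 71.7, 22.1], 0.4)]
gun_mid [([225.9, 123.6, 52.1, 64.1], 0.7)]
top pos [0.4443 0.0329 1.6917] fwd [ 0.1038 -0.0067 -0.9946] 584.1025790466548
cutter_mid [([395.8, 227.6, 15.6, 55.1], 0.9), ([447.7, 228.3, 24.4, 20.2], 0.3)]
cutter_eye [([396.2, 228.2, 13.8, 56.1], 0.89)]
stand [([207.8, 178.1, 87.6, 72.6], 0.73), ([285.2, 207.4, 4.0, 10.5], 0.3)]
hook_nose [([285.9, 212.2, 6.6, 8.1], 0.46)]
gate [([449.6, 226.8, 23.3, 23.8], 0.45)]
board [([366.3, 188.1, 98.3, 137.7], 0.87)]
jar0_mid [([449.1, 265.6, 18.8, 22.0], 0.92)]
gun_mid [([118.5, 284.2, 65.8, 55.3], 0.69)]
0.9 [ 0.2136 -0.6139  0.2313] [[ 0.9445  0.3287  0.0001]
 [ 0.3287 -0.9445 -0.    ]
 [ 0.      0.0001 -1.    ]] [ 0.2149 -0.633  -0.5368] 0.08500979710798119 0.0187
```

Run:
```python
from h import *
a=cv2.imread("pics/s0.png");b=cv2.imread("pics/t0.png")
def crop(im,x,y,w,h,k):return cv2.resize(im[y:y+h,x:x+w],None,fx=k,fy=k,interpolation=cv2.INTER_CUBIC)
A=np.vstack([np.hstack([cv2.resize(a,(400,300)),cv2.resize(b,(400,300))]),
 np.hstack([crop(a,310,130,80,120,2.5)[:300],crop(a,270,340,100,50,2)[:,:].copy() if 0 else np.vstack([crop(a,270,335,100,75,3),np.zeros((75,300,3),np.uint8)]),np.vstack([crop(b,200,170,100,75,3),crop(b,375,220,100,75,3)[:75]])])])
cv2.imwrite("pics/c0.png",A);print(A.shape)
```

```text
(600, 800, 3)
```

View pics/c0.png

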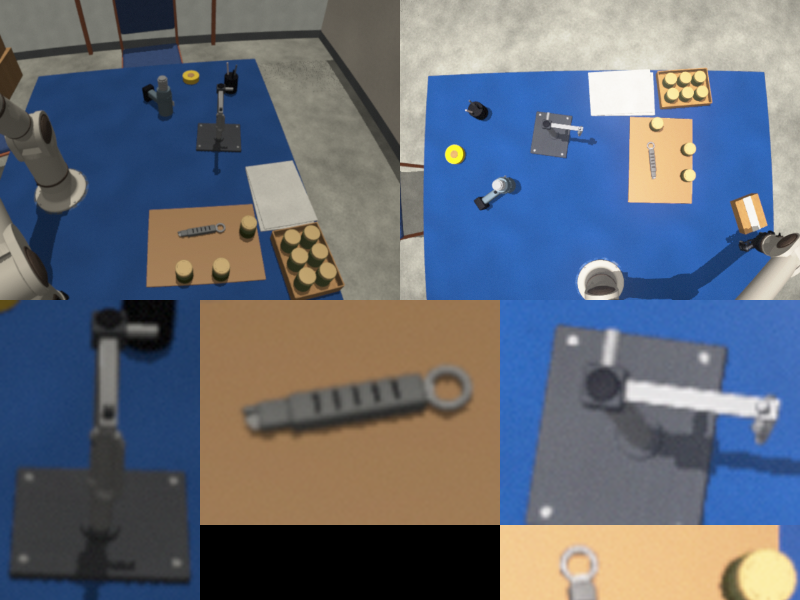

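Run:
```python
from h import *
np.set_printoptions(precision=4,suppress=True)
a=cv2.imread("pics/s0.png");b=cv2.imread("pics/t0.png")
def crop(im,x,y,w,h,k):
    c=cv2.resize(im[y:y+h,x:x+w],None,fx=k,fy=k,interpolation=cv2.INTER_CUBIC); return np.clip(255*(c/255.)**0.5,0,255).astype(np.uint8)
A=np.hstack([crop(a,330,165,40,60,10),crop(b,265,190,40,60,10)])
cv2.imwrite("pics/c1.png",A)
bm=spotter.trace("top","board");
for n in("cutter_mid","cutter_eye"):
  for c,z in(("top",.016),("side",.016)):
    q=spotter.trace(c,n)
    if q:
      m=q[0]["mask"];cv2.imwrite(f"pics/m_{c}.png",m*255)
      P=atz(c,np.argwhere(m)[:,::-1],z)[:,:2];ce=P.mean(0);w,v=np.linalg.eigh(np.cov((P-ce).T));d=v[:,1];d*=np.sign(d[0]);s=(P-ce)@d
      print(n,c,ce,d,s.min(),s.max(),ce+d*s.max(),ce+d*s.min())
# eye centre by manual pixel
print(atz("side",[(270+450/3-200/3,335+(388-300)/3)],.016), atz("top",[(375+(579-500)/3,220+(564-525)/3)],.016))
print("arm end",atz("top",[(290,205)],.29),"base corners",atz("top",[((572-500)/3+200,(340-300)/3+170),((705-500)/3+200,(357-300)/3+170),((546-500)/3+200,(512-300)/3+170)],.012))
print("jars",[(atz("top",[(x["box"][0]+x["box"][2]/2,x["box"][1]+x["box"][3]/2)],.06)[0],x["conf"]) for x in spotter.boxes_of("top","jar0_mid")])
```

```text
cutter_mid top [ 0.5605 -0.2459] [0.9978 0.0667] -0.08168259108081662 0.08146377623446774 [ 0.6418 -0.2405] [ 0.479  -0.2514]
cutter_mid side [ 0.56   -0.2472] [0.9976 0.0696] -0.08240402961643173 0.08840578689745145 [ 0.6482 -0.2411] [ 0.4778 -0.253 ]
cutter_eye top [ 0.554  -0.2465] [0.9983 0.0577] -0.07803944116968028 0.08774428351570757 [ 0.6416 -0.2414] [ 0.4761 -0.251 ]
cutter_eye side [ 0.5546 -0.2476] [0.9972 0.0753] -0.07663983707267613 0.08261157905508977 [ 0.637  -0.2414] [ 0.4782 -0.2534]
[[ 0.6322 -0.2447  0.016 ]] [[ 0.6269 -0.2417  0.016 ]]
arm end [[0.6694 0.0724 0.29  ]] base corners [[0.7816 0.2735 0.012 ]
 [0.7624 0.1431 0.012 ]
 [0.6129 0.2984 0.012 ]]
jars [(array([ 0.4957, -0.3949,  0.06  ]), 0.92)][ WARN:0@0.917] global loadsave.cpp:1063 imwrite_ Unsupported depth image for selected encoder is fallbacked to CV_8U.
```

View pics/c1.png

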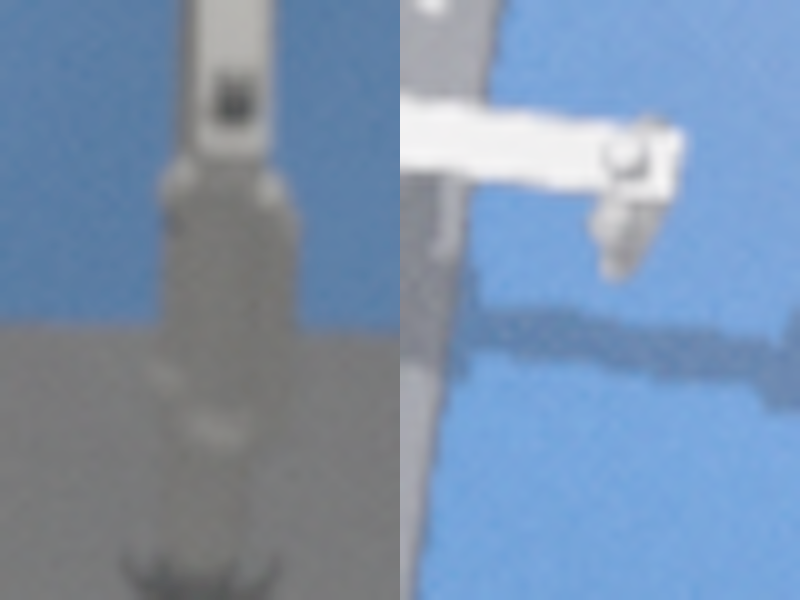

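Side view: the hook loop is seen face-on at about px (346–360, 182–208). Its nose is on the left (346,202), so the gate faces −x and hook x is about world +x. Top view: pin at (287,205), nose about (285,212). The cutter lies along +x, with its middle near (0.560, −0.247).

Request:
carry_out(
  plan=[3.4, 3.6, 0, 0, 0, -0.03, 3.4, 3.6, 0, 0, 0, -0.03, 3.4, 3.6, 0, 0, 0, -0.03, 3.4, 3.6, 0, 0, 0, -0.03, 3.4, 3.6, 0, 0, 0, -0.03],
  gripper=100,
)

```text
time: 1.7
tcp_pos: [0.3776, -0.4366, 0.2308]
eef_rot: [[0.987, 0.159, -0.003], [0.159, -0.987, -0.004], [-0.004, 0.004, -1.0]]
force: [0.7, -1.0, 0.3]
finger_gap: 0.0856
```

Request:
carry_out(
  plan=[3.4, 3.6, 0, 0, 0, -0.03, 3.4, 3.6, 0, 0, 0, -0.03, 3.4, 3.6, 0, 0, 0, -0.03, 3.4, 3.6, 0, 0, 0, -0.03, 3.4, 3.6, 0, 0, 0, -0.03],
)

```text
time: 2.2
tcp_pos: [0.5488, -0.2543, 0.2324]
eef_rot: [[1.0, 0.001, -0.002], [0.001, -1.0, -0.007], [-0.002, 0.007, -1.0]]
force: [-0.3, -0.1, 0.1]
finger_gap: 0.0855
```

Run:
```python
from h import *
np.set_printoptions(precision=4,suppress=True)
s=sense();R=s["eef_rot"];print(s["time"],s["tcp_pos"],np.arctan2(R[1][0],R[0][0]),np.array(R)[:,2],s["force"])
P,e=tri((346.5,202.5),(285,212.5));print("nose",P,e)
P,e=tri((351.5,207.5),(286.5,217));print("bowl",P,e)
print("pin",atz("top",[(287.5,205.5)],.298), "side arm hole",atz("side",[(353.5,175)],.298))
```

```text
2.2 [ 0.5488 -0.2543  0.2324] 0.0014781989877609943 [-0.0018 -0.0068 -1.    ] [-0.2789 -0.088   0.139 ]
nose [0.6604 0.088  0.2037] 0.006931191870110093
bowl [0.6618 0.0845 0.1875] 0.014703153769150311
pin [[0.667  0.0783 0.298 ]] side arm hole [[0.6694 0.0793 0.298 ]]
```

Request:
carry_out(
  plan=[1.1, 0.7, -4, 0, 0, 0.066, 0, 0, -4.8, 0, 0, 0, 0, 0, -4.8, 0, 0, 0, 0, 0, -3, 0, 0, 0, 0, 0, 0, 0, 0, 0],
)

```text
time: 2.7
tcp_pos: [0.5703, -0.2344, 0.0656]
eef_rot: [[0.996, 0.087, 0.012], [0.087, -0.996, -0.005], [0.012, 0.006, -1.0]]
force: [-0.1, 0.0, 0.5]
finger_gap: 0.0855
```

Run:
```python
from h import *
np.set_printoptions(precision=4,suppress=True)
s=sense();R=s["eef_rot"];print(s["time"],s["tcp_pos"],np.arctan2(R[1][0],R[0][0]),np.array(R)[:,2],s["force"])
a=snap("side","s1.png");b=snap("top","t1.png")
def crop(im,x,y,w,h,k):return cv2.resize(im[y:y+h,x:x+w,::-1],None,fx=k,fy=k,interpolation=cv2.INTER_CUBIC)
cv2.imwrite("pics/c2.png",np.hstack([crop(a,270,310,100,100,4),crop(b,360,200,100,100,4)]))
print(proj("side",[s["tcp_pos"]]),proj("top",[s["tcp_pos"]]))
```

```text
2.7 [ 0.5703 -0.2344  0.0656] 0.08689571969522018 [ 0.0122 -0.0053 -0.9999] [-0.1443  0.0393  0.4799]
[[325.7582 352.2616]] [[402.1633 251.1409]]
```

View pics/c2.png

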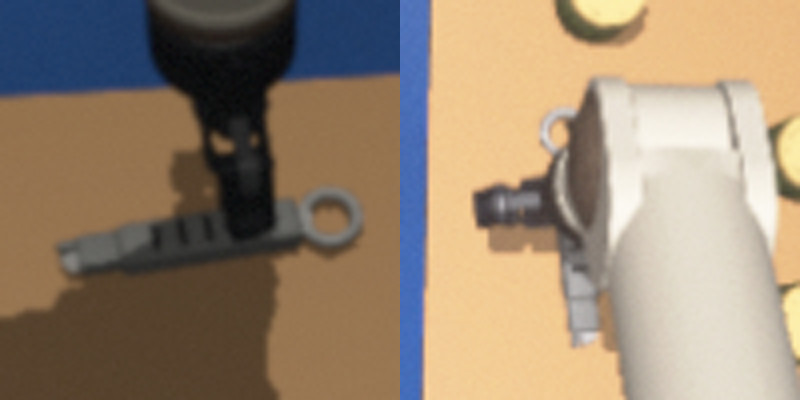

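The gripper is over the cutter but 10 mm too far ahead and 12 mm to the left. The eye shows at about side (352,364). I'll correct both and go down.

Request:
carry_out(
  plan=[-1, -1.2, 0, 0.005, 0.012, -0.019, 0, 0, 0, 0, 0, 0, 0, 0, -2, 0, 0, 0, 0, 0, -1.5, 0, 0, 0, 0, 0, 0, 0, 0, 0],
)

```text
time: 3.3
tcp_pos: [0.5684, -0.2549, 0.0445]
eef_rot: [[0.998, 0.06, 0.02], [0.06, -0.998, -0.012], [0.019, 0.013, -1.0]]
force: [-0.7, 0.3, 0.4]
finger_gap: 0.0855
```

Request:
carry_out(
  plan=[-0.8, 0.8, 0, 0.012, 0.02, 0.008, 0, 0, 0, 0, 0, 0, 0, 0, 0, 0, 0, 0],
)

```text
time: 3.6
tcp_pos: [0.5609, -0.2466, 0.0467]
eef_rot: [[0.998, 0.069, 0.001], [0.069, -0.998, 0.001], [0.001, -0.001, -1.0]]
force: [-0.2, -0.8, 0.0]
finger_gap: 0.0855
```

Request:
carry_out(
  plan=[0, 0, -1.3, 0, 0, 0, 0, 0, -1.2, 0, 0, 0, 0, 0, -0.9, 0, 0, 0, 0, 0, 0, 0, 0, 0, 0, 0, 0, 0, 0, 0],
)

```text
time: 4.1
tcp_pos: [0.561, -0.2461, 0.0095]
eef_rot: [[0.998, 0.069, 0.001], [0.069, -0.998, 0.001], [0.001, -0.001, -1.0]]
force: [-0.4, -0.6, 0.3]
finger_gap: 0.0856
```

Good. Closing.

Request:
carry_out(
  plan=[0, 0, 0, 0, 0, 0, 0, 0, 0, 0, 0, 0, 0, 0, 0, 0, 0, 0, 0, 0, 0, 0, 0, 0, 0, 0, 0, 0, 0, 0],
  gripper=0,
)

```text
time: 4.6
tcp_pos: [0.5619, -0.2464, 0.0106]
eef_rot: [[0.998, 0.069, 0.002], [0.069, -0.998, 0.0], [0.002, -0.0, -1.0]]
force: [0.8, 0.6, -1.4]
finger_gap: 0.0245
```

Request:
carry_out(
  plan=[0, 0, 0, 0, 0, 0, 0, 0, 0, 0, 0, 0, 0, 0, 0, 0, 0, 0, 0, 0, 0, 0, 0, 0, 0, 0, 0, 0, 0, 0],
)

```text
time: 5.1
tcp_pos: [0.5614, -0.2464, 0.0103]
eef_rot: [[0.998, 0.069, 0.002], [0.069, -0.998, 0.0], [0.002, -0.0, -1.0]]
force: [-0.2, 0.1, -0.8]
finger_gap: 0.0246
```

Request:
carry_out(
  plan=[0, 0, 2, 0, 0, 0, 0, 0, 4, 0, 0, 0, -0.5, 0, 4.5, 0, 0, 0, -1, 1, 4, 0, 0, 0, -1, 3, 3, 0, 0, 0],
)

```text
time: 5.6
tcp_pos: [0.5304, -0.2082, 0.1839]
eef_rot: [[0.998, 0.063, -0.01], [0.063, -0.998, 0.004], [-0.009, -0.005, -1.0]]
force: [0.0, 0.1, 0.2]
finger_gap: 0.0245
```

Request:
carry_out(
  plan=[-1, 4.5, 1, 0, 0, 0, -1, 4.5, 0, 0, 0, 0, -1, 4.5, 0, 0, 0, 0, -0.5, 4, 0, 0, 0, 0, 0, 0, 0, 0, 0, 0],
)

```text
time: 6.1
tcp_pos: [0.4959, -0.0254, 0.2019]
eef_rot: [[0.998, 0.064, 0.004], [0.064, -0.998, -0.0], [0.004, 0.001, -1.0]]
force: [0.2, 0.6, -0.6]
finger_gap: 0.0246
```

Request:
carry_out(
  plan=[1, 3, 0, 0, 0, 0, 1, 3, 0, 0, 0, 0, 1, 2, 0, 0, 0, 0, 0, 0, 0, 0, 0, 0, 0, 0, 0, 0, 0, 0],
)

```text
time: 6.6
tcp_pos: [0.5258, 0.057, 0.2024]
eef_rot: [[0.998, 0.066, 0.004], [0.066, -0.998, -0.003], [0.004, 0.003, -1.0]]
force: [0.5, -0.5, -0.4]
finger_gap: 0.0244
```

Run:
```python
from h import *
np.set_printoptions(precision=4,suppress=True)
s=sense();R=np.array(s["eef_rot"]);print(s["time"],s["tcp_pos"],np.arctan2(R[1][0],R[0][0]),R[:,2],s["force"])
a=snap("side","s2.png");b=snap("top","t2.png")
def crop(im,x,y,w,h,k):
    c=cv2.resize(im[y:y+h,x:x+w,::-1],None,fx=k,fy=k,interpolation=cv2.INTER_CUBIC); return np.clip(255*(c/255.)**0.5,0,255).astype(np.uint8)
cv2.imwrite("pics/c3.png",np.hstack([crop(a,305,165,65,60,6),crop(b,260,190,65,60,6)]))
E=s["tcp_pos"]+R@[.070,0,-.0057]
print(proj("side",[E]),proj("top",[E]))
```

```text
6.6 [0.5258 0.057  0.2024] 0.06639696587889973 [ 0.0045 -0.0027 -1.    ] [ 0.4921 -0.4623 -0.431 ]
[[322.389  210.7682]] [[295.4945 238.5694]]
```

View pics/c3.png

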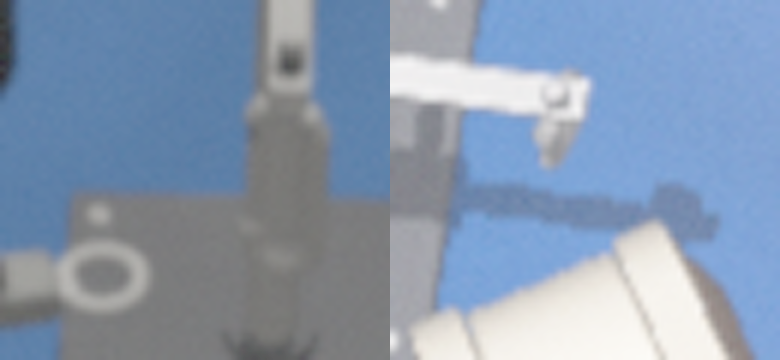

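```bash
cat > fit.py <<'E'
from h import *
from scipy.optimize import minimize
np.set_printoptions(precision=4,suppress=True)
t=np.linspace(0,np.pi,13)
loop=np.r_[[[0,0]],np.c_[12.5-12.5*np.cos(t),-8-12.5*np.sin(t)],np.c_[12.5+12.5*np.cos(t),52+12.5*np.sin(t)]]*1e-3
gate=np.array([[0,52],[0,1]])*1e-3
def pts(L,p):
    ax,ay,z,w=p; c,s=np.cos(w),np.sin(w); u=L[:,0]-.0125
    return np.c_[ax+c*u,ay+s*u,z+L[:,1]]
S=8
def render(n,p,x,y,w,h):
    im=np.zeros((h*S,w*S),np.uint8); C=cam(n);R=cv2.Rodrigues(C[2])[0]
    for L,d in((loop,.010),(gate,.007)):
        P=pts(L,p); Q=((proj(n,P)+.5-[x,y])*S)
        depth=(P@R.T+C[3].ravel())[:,2].mean(); r=C[0][0,0]*d/depth*S/2
        for a,b in zip(Q[:-1],Q[1:]):
            k=np.linspace(0,1,max(2,int(np.hypot(*(b-a))/4)))[:,None]
            for q in a+(b-a)*k: cv2.circle(im,tuple(int(v) for v in np.round(q*16)),int(r*16),255,-1,cv2.LINE_AA,4)
    return cv2.GaussianBlur(cv2.resize(im,(w,h),interpolation=cv2.INTER_AREA)/255.,(0,0),.6)
def alpha(n,f,x,y,w,h):
    c=cv2.imread("pics/"+f).astype(float)[y:y+h,x:x+w]; r=c[:,:,2]/(c[:,:,0]+1)
    lo,hi=np.percentile(r,10),np.percentile(r,97); return np.clip((r-lo)/(hi-lo),0,1)
W={"side":(338,184,30,13),"top":(278,209,20,14)}
def cost(p,im):
    return sum(((render(n,p,*W[n])-im[n])**2).sum() for n in W)
if __name__=="__main__":
    im={"side":(alpha("side","s0.png",*W["side"])+alpha("side","s2.png",*W["side"]))/2,"top":(alpha("top","t0.png",*W["top"])+alpha("top","t2.png",*W["top"]))/2}
    for n in W: print(n,(im[n]*9).astype(int).tolist().__str__().replace("], ","],\n"))
    best=[]
    for w in(-.6,-.3,0,.3,.6):
        r=minimize(cost,[.668,.079,.206,w],args=(im,),method="Nelder-Mead",options=dict(initial_simplex=np.array([.668,.079,.206,w])+np.vstack([np.zeros(4),np.diag([.004,.004,.005,.15])]),maxiter=200))
        print(w,r.x,r.fun); best.append((r.fun,r.x))
    p=min(best,key=lambda v:v[0])[1]
    print("proj nose/bowl side",proj("side",pts(np.array([[0,0],[.0125,-.0205],[.0125,.0645]]),p)),"nose",pts(np.array([[0,0]]),p))
    np.save("p.npy",p)
E
python3 fit.py
```

```text
side [[0, 0, 0, 0, 0, 0, 0, 2, 6, 8, 8, 8, 8, 8, 8, 8, 8, 8, 8, 8, 5, 2, 0, 0, 0, 0, 0, 0, 0, 0],
[0, 0, 0, 0, 0, 0, 0, 1, 5, 8, 8, 8, 8, 8, 8, 8, 8, 8, 8, 8, 6, 3, 0, 0, 0, 0, 0, 0, 0, 0],
[0, 0, 0, 0, 0, 0, 0, 0, 3, 7, 8, 8, 8, 8, 8, 8, 8, 8, 8, 8, 7, 5, 1, 0, 0, 0, 0, 0, 0, 0],
[0, 0, 0, 0, 0, 0, 0, 0, 3, 7, 8, 8, 8, 8, 8, 8, 8, 8, 8, 8, 8, 6, 2, 0, 0, 0, 0, 0, 0, 0],
[0, 0, 0, 0, 0, 0, 0, 0, 3, 7, 8, 8, 8, 8, 8, 8, 8, 8, 8, 8, 8, 6, 1, 0, 0, 0, 0, 0, 0, 0],
[0, 0, 0, 0, 0, 0, 0, 1, 4, 8, 8, 8, 8, 8, 8, 8, 8, 8, 8, 8, 8, 5, 1, 0, 0, 0, 0, 0, 0, 0],
[0, 0, 0, 0, 0, 0, 0, 1, 4, 8, 8, 8, 8, 8, 8, 8, 8, 8, 8, 8, 8, 5, 1, 0, 0, 0, 0, 0, 0, 0],
[0, 0, 0, 0, 0, 0, 0, 1, 5, 8, 8, 8, 8, 8, 8, 8, 8, 8, 8, 8, 8, 5, 1, 0, 0, 0, 0, 0, 0, 0],
[0, 0, 0, 0, 0, 0, 0, 1, 5, 8, 8, 8, 8, 8, 8, 8, 8, 8, 8, 8, 7, 4, 1, 0, 0, 0, 0, 0, 0, 0],
[0, 0, 0, 0, 0, 0, 0, 1, 5, 8, 8, 8, 8, 8, 8, 8, 8, 8, 8, 8, 7, 4, 1, 0, 0, 0, 0, 0, 0, 0],
[0, 0, 0, 0, 0, 0, 0, 1, 5, 8, 8, 8, 8, 8, 8, 8, 8, 8, 8, 8, 8, 4, 1, 0, 0, 0, 0, 0, 0, 0],
[0, 0, 0, 0, 0, 0, 0, 1, 5, 8, 8, 8, 8, 8, 8, 8, 8, 8, 8, 8, 7, 4, 1, 0, 0, 0, 0, 
[... 1569 characters left out ...]
gs + args))
  File "fit.py", line 25, in cost
    return sum(((render(n,p,*W[n])-im[n])**2).sum() for n in W)
  File "fit.py", line 25, in <genexpr>
    return sum(((render(n,p,*W[n])-im[n])**2).sum() for n in W)
                 ~~~~~~^^^^^^^^^^^
  File "fit.py", line 14, in render
    P=pts(L,p); Q=((proj(n,P)+.5-[x,y])*S)
                    ~~~~^^^^^
  File "h.py", line 6, in proj
    K,d,r,t=cam(n); return cv2.projectPoints(np.array(P,float).reshape(-1,1,3),r,t,K,d)[0].reshape(-1,2)
            ~~~^^^
  File "h.py", line 4, in cam
    m=imaging.camera_model(n); return [np.array(m[k],float) for k in("mtx","distortion","rvec","tvec")]
ValueError: time passes only in moves, steps and waits
```

```bash
python3 - <<'E'
s=open('h.py').read()
s=s.replace("def cam(n):\n    m=imaging.camera_model(n); return","_c={}\ndef cam(n):\n    if n in _c: return _c[n]\n    m=imaging.camera_model(n); _c[n]=").replace('for k in("mtx","distortion","rvec","tvec")]','for k in("mtx","distortion","rvec","tvec")]; return _c[n]',1)
open('h.py','w').write(s)
f=open('fit.py').read()
f=f.replace("    return cv2.GaussianBlur","    if n=='side':\n        P=pts(np.r_[loop,loop[:1]],p);cv2.fillPoly(im,[np.round((proj(n,P)+.5-[x,y])*S).astype(np.int32)],255)\n    return cv2.GaussianBlur")
f=f.replace('    for n in W: print(n,(im','    for n in []: print(n,(im')
f=f.replace('"side":(338,184,30,13)','"side":(338,186,30,11)')
f+='''
    for n in W: print(np.round(9*render(n,p,*W[n])).astype(int)); print(np.round(9*im[n]).astype(int))
'''
open('fit.py','w').write(f)
E
python3 fit.py
```

```text
-0.6 [ 0.6679  0.0788  0.2131 -0.5463] 2.725872159496249
-0.3 [ 0.6679  0.0787  0.2135 -0.5478] 2.7195483611541498
0 [ 0.668   0.0787  0.2137 -0.5462] 2.7235407003531655
0.3 [ 0.6679  0.0787  0.2134 -0.5464] 2.7209361851157516
0.6 [0.669  0.0851 0.2179 0.3491] 11.53371942522709
proj nose/bowl side [[346.8782 200.2476]
 [351.3955 207.8456]
 [352.5871 181.7455]] nose [[0.6572 0.0852 0.2135]]
[[0 0 0 0 0 0 0 1 5 8 9 9 9 9 9 9 9 9 9 9 9 8 2 0 0 0 0 0 0 0]
 [0 0 0 0 0 0 0 1 5 8 9 9 9 9 9 9 9 9 9 9 9 8 2 0 0 0 0 0 0 0]
 [0 0 0 0 0 0 0 1 6 8 9 9 9 9 9 9 9 9 9 9 9 8 2 0 0 0 0 0 0 0]
 [0 0 0 0 0 0 0 1 6 9 9 9 9 9 9 9 9 9 9 9 9 8 2 0 0 0 0 0 0 0]
 [0 0 0 0 0 0 0 1 6 9 9 9 9 9 9 9 9 9 9 9 9 7 2 0 0 0 0 0 0 0]
 [0 0 0 0 0 0 0 1 6 9 9 9 9 9 9 9 9 9 9 9 9 7 1 0 0 0 0 0 0 0]
 [0 0 0 0 0 0 0 1 6 9 9 9 9 9 9 9 9 9 9 9 9 7 1 0 0 0 0 0 0 0]
 [0 0 0 0 0 0 0 1 7 9 9 9 9 9 9 9 9 9 9 9 9 7 1 0 0 0 0 0 0 0]
 [0 0 0 0 0 0 0 1 7 9 9 9 9 9 9 9 9 9 9 9 9 6 1 0 0 0 0 0 0 0]
 [0 0 0 0 0 0 0 1 7 9 9 9 9 9 9 9 9 9 9 9 9 6 1 0 0 0 0 0 0 0]
 [0 0 0 0 0 0 0 1 7 9 9 9 9 9 9 9 9 9 9 9 9 6 1 0 0 0 0 0 0 0]]
[[0 0 0 0 0 0
[... 1186 characters left out ...]
0 0 0 0 0]
 [0 0 0 0 0 0 0 0 0 0 0 0 0 0 0 0 0 0 0 0]
 [0 0 0 0 0 0 0 0 0 0 0 0 0 0 0 0 0 0 0 0]]
[[1 2 2 3 3 4 5 8 9 9 9 9 9 9 5 1 0 0 0 0]
 [0 0 0 0 0 1 4 8 9 9 9 9 9 7 2 1 0 0 0 0]
 [0 0 0 0 0 2 6 9 9 9 9 9 8 4 1 0 0 0 0 0]
 [0 0 0 0 0 2 7 9 9 9 9 9 7 2 0 0 0 0 0 0]
 [0 0 0 0 0 1 6 8 9 9 8 8 4 1 0 0 0 0 0 0]
 [0 0 0 0 0 0 2 7 9 8 8 6 2 1 0 0 0 0 0 0]
 [0 0 0 0 0 0 1 6 8 8 8 4 1 0 0 0 0 0 0 0]
 [0 0 0 0 0 0 1 7 8 8 6 2 1 0 0 0 0 0 0 0]
 [0 0 0 0 0 0 1 5 6 5 2 1 0 0 0 0 0 0 0 0]
 [0 0 0 0 0 0 0 1 2 1 1 0 0 0 0 0 0 0 0 0]
 [0 0 0 0 0 0 0 0 0 0 0 0 0 0 0 0 0 0 0 0]
 [0 0 0 0 0 0 0 0 0 0 0 0 0 0 0 0 0 0 0 0]
 [1 1 1 1 1 0 0 0 0 0 0 0 0 0 0 0 0 0 0 0]
 [1 1 1 1 1 1 1 1 1 0 0 0 0 0 0 0 0 0 1 0]]
```

Request:
carry_out(
  plan=[-1, 2, 0, 0, 0, -0.12, -0.5, 2, 0.3, 0, 0, -0.12, 0.5, 2, 0.3, 0, 0, -0.12, 1, 2, 0.3, 0, 0, -0.12, 1, 1, 0, 0, 0, -0.1],
)

```text
time: 7.2
tcp_pos: [0.5336, 0.1384, 0.2103]
eef_rot: [[0.854, -0.521, -0.004], [-0.521, -0.854, -0.008], [0.0, 0.009, -1.0]]
force: [0.3, 0.6, -1.5]
finger_gap: 0.0246
```

Request:
carry_out(
  plan=[0, 0, 0, 0, 0, 0, 0, 0, 0, 0, 0, 0],
)

```text
time: 7.4
tcp_pos: [0.5339, 0.1384, 0.2103]
eef_rot: [[0.855, -0.519, -0.003], [-0.519, -0.855, -0.01], [0.002, 0.01, -1.0]]
force: [-0.4, -0.0, -0.5]
finger_gap: 0.0245
```

Request:
carry_out(
  plan=[1, 0.7, 0.35, 0.01, -0.003, -0.015, 0.75, 0.6, 0, 0, 0, 0, 0, 0, 0, 0, 0, 0, 0, 0, 0, 0, 0, 0],
)

```text
time: 7.8
tcp_pos: [0.55, 0.1461, 0.2129]
eef_rot: [[0.844, -0.536, -0.004], [-0.536, -0.844, -0.001], [-0.003, 0.003, -1.0]]
force: [0.1, -0.3, -0.3]
finger_gap: 0.0245
```

```bash
cat > look.py <<'E'
import sys
from fit import *
def look(tag,bx=(330,165,65,60),bt=(262,185,65,60),k=6,view=True):
    s=sense();R=np.array(s["eef_rot"]);T=np.array(s["tcp_pos"]);print(s["time"],T,"yaw",np.arctan2(R[1][0],R[0][0]),R[:,2],"F",s["force"],"gap",s["finger_gap"])
    p=np.load("p.npy")
    h=np.array([np.cos(p[3]),np.sin(p[3]),0]);l=np.array([-h[1],h[0],0])
    nose=pts(np.array([[0,0]]),p)[0]; push=nose-.0095*h+[0,0,.006]
    bar=T+R@[.0855,0,-.0057]
    d=bar-push; print("bar-push along/lat/up mm",1e3*np.array([d@h,d@l,d[2]]),"h",h)
    if view:
        out=[]
        for n,(x,y,w,hh) in(("side",bx),("top",bt)):
            im=imaging.read_camera(n); cv2.imwrite(f"pics/{n}_{tag}.png",im[:,:,::-1])
            c=cv2.resize(im[y:y+hh,x:x+w,::-1],None,fx=k,fy=k,interpolation=cv2.INTER_CUBIC);c=np.clip(255*(c/255.)**0.5,0,255).astype(np.uint8)
            a=np.linspace(0,2*np.pi,60);e=T+R@[.07,0,-.0057]
            for r in (.012,.019):
                C=e+np.c_[np.cos(a),np.sin(a),0*a]*r@R.T
                cv2.polylines(c,[np.round((proj(n,C)+.5-[x,y])*k).astype(int)],True,(0,255,0),1)
            cv2.polylines(c,[np.round((proj(n,pts(loop,p))+.5-[x,y])*k).astype(int)],False,(0,0,255),1)
            out.append(c)
        cv2.imwrite(f"pics/l_{tag}.png",np.hstack(out))
if __name__=="__main__": look(sys.argv[1],view=len(sys.argv)<3)
E
python3 look.py a
```

```text
7.8 [0.55   0.1461 0.2129] yaw -0.5655958443538577 [-0.004  -0.0013 -1.    ] F [ 0.0638 -0.2984 -0.3333] gap 0.024472094231728594
bar-push along/lat/up mm [-28.2422  -5.3597  -1.1117] h [ 0.8537 -0.5208  0.    ]
```

View pics/l_a.png

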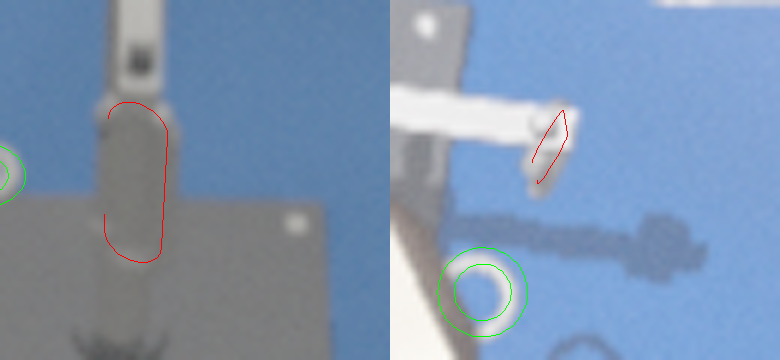

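```bash
cat > eyefit.py <<'E'
import sys
from fit import *
def ringpix(n,E,R,x,y,w,h):
    im=np.zeros((h*S,w*S),np.uint8);a=np.linspace(0,2*np.pi,90)
    f=lambda r:[np.round((proj(n,E+np.c_[np.cos(a),np.sin(a),0*a]*r@R.T)+.5-[x,y])*S*16).astype(int)]
    cv2.fillPoly(im,f(.019),255,cv2.LINE_AA,4);cv2.fillPoly(im,f(.012),0,cv2.LINE_AA,4)
    return cv2.GaussianBlur(cv2.resize(im,(w,h),interpolation=cv2.INTER_AREA)/255.,(0,0),.6)
tag=sys.argv[1]
s=sense();R=np.array(s["eef_rot"]);T=np.array(s["tcp_pos"])
for n in("side","top"):
    E0=T+R@[.07,0,-.0057];u=proj(n,[E0])[0].astype(int);x,y,w,h=u[0]-12,u[1]-12,24,24
    c=cv2.imread(f"pics/{n}_{tag}.png").astype(float)[y:y+h,x:x+w];r=c[:,:,2]/(c[:,:,0]+1);r=(r-r.min())/(np.percentile(r,97)-r.min())
    print(n,x,y);print(np.round(9*np.clip(r,0,1)).astype(int))
    print(np.round(9*ringpix(n,E0,R,x,y,w,h)).astype(int)[12])
    lum=c.sum(2)
E
python3 eyefit.py a
```

```text
side 313 181
[[0 1 0 1 1 0 0 0 1 0 1 0 0 0 0 0 0 0 0 0 0 0 0 0]
 [1 1 1 0 0 0 0 0 0 0 1 0 0 0 0 0 1 0 0 0 0 1 0 1]
 [3 3 3 2 1 1 1 0 0 0 0 0 0 0 0 0 0 0 1 0 0 0 0 0]
 [6 6 6 5 3 2 1 1 0 0 0 0 0 0 0 0 1 0 0 0 1 1 0 0]
 [8 8 8 7 7 6 4 2 1 0 0 0 0 0 1 0 1 1 0 0 0 0 0 0]
 [9 9 9 9 9 8 7 3 1 0 0 1 1 1 1 0 1 0 0 0 0 0 0 0]
 [9 9 9 9 9 9 8 5 3 2 3 4 4 4 3 2 1 1 0 0 1 0 1 0]
 [9 9 9 9 9 9 8 7 5 6 7 7 7 7 7 6 4 3 1 1 0 0 0 0]
 [9 9 9 9 9 9 9 8 8 8 8 8 9 8 8 8 7 6 4 2 1 0 0 0]
 [9 9 9 9 9 9 9 9 9 8 8 7 7 7 8 8 8 8 7 4 1 0 0 0]
 [9 9 9 9 9 9 9 9 9 7 4 3 3 3 4 5 7 9 8 6 2 1 0 0]
 [9 9 9 9 9 9 9 9 7 4 1 1 1 1 1 2 5 8 9 7 4 1 1 0]
 [9 9 9 9 9 9 9 8 5 2 1 0 0 0 1 1 3 7 9 8 5 1 1 0]
 [8 8 9 8 8 9 9 8 5 2 1 1 0 0 0 1 4 7 9 8 5 1 0 1]
 [4 6 7 6 6 8 9 9 7 5 3 2 2 1 2 4 6 8 9 7 4 1 0 0]
 [2 2 3 3 4 7 9 9 8 7 6 6 5 5 6 7 8 9 8 6 3 2 1 1]
 [1 1 1 2 4 7 8 9 9 9 8 8 8 8 8 8 9 9 8 7 5 4 4 4]
 [0 0 1 2 5 7 8 9 9 9 9 9 9 8 9 9 9 8 8 8 7 7 7 7]
 [0 0 1 2 6 8 8 9 9 9 9 9 9 9 9 9 9 8 8 8 8 8 8 8]
 [1 0 1 3 7 8 9 9 9 9 9 8 8 9 8 8 8 8 8 8 8 8 8 8]
 [0 1 1 3 7 8 8 9 9 9 9 8 8 8 8 8 8 8 8 8 8 8 8 8]
 [0 0 1 4 7 8 8 
[... 774 characters left out ...]
 8 8 4 1 0 0 0 0 0 2 6 7 6 2 0 0 0 0]
 [8 8 8 8 9 9 9 8 6 2 1 0 0 0 0 1 5 7 6 3 1 0 0 0]
 [8 8 8 8 8 9 9 8 7 3 1 0 0 0 0 1 4 7 7 3 1 0 0 0]
 [8 8 8 8 8 8 9 9 8 6 2 0 0 1 0 1 4 7 7 3 1 0 0 0]
 [8 8 8 8 8 8 9 9 8 7 3 1 0 0 0 2 5 7 6 3 1 0 0 0]
 [8 8 8 8 8 8 9 9 8 8 6 2 1 1 1 4 6 7 5 1 0 0 0 0]
 [8 8 8 8 8 8 9 9 9 8 7 4 2 2 4 6 7 6 3 0 0 0 0 0]
 [8 8 8 8 8 8 8 8 8 8 8 7 5 6 7 7 6 4 1 0 0 0 1 0]
 [8 8 8 8 8 8 8 8 8 8 8 7 7 7 7 6 4 1 1 0 0 0 0 0]
 [8 8 8 8 8 8 8 8 8 8 8 8 6 5 5 3 1 0 0 1 0 0 0 0]
 [8 8 8 8 8 8 8 8 8 8 8 8 4 2 1 1 0 0 0 0 0 0 0 0]
 [8 8 8 8 8 8 7 8 8 8 8 7 4 1 1 0 0 0 0 0 0 0 0 0]
 [8 8 8 8 7 8 7 8 8 8 8 7 4 1 1 1 0 1 0 0 0 0 0 0]]
[0 0 0 0 0 2 8 8 5 1 0 0 0 0 0 0 0 1 7 9 7 1 0 0]
```

```bash
cat >> eyefit.py <<'E'
D={}
for n in("side","top"):
    E0=T+R@[.07,0,-.0057];u=proj(n,[E0])[0].astype(int);x,y,w,h=u[0]-12,u[1]-12,24,24
    c=cv2.imread(f"pics/{n}_{tag}.png").astype(float)[y:y+h,x:x+w];r=c[:,:,2]/(c[:,:,0]+1);r=(r-r.min())/(np.percentile(r,97)-r.min())
    m=np.zeros((h,w),bool)
    if n=="side": m[5:15,9:]=1
    else: m[4:22,10:]=1; m[16:,:13]=0
    D[n]=(np.clip(r,0,1),m,(x,y,w,h),E0)
def res(d,n):
    r,m,b,E0=D[n];a=ringpix(n,E0+np.r_[d]*1e-3,R,*b)[m];v=r[m];A=np.c_[a,np.ones(len(a))];return v-A@np.linalg.lstsq(A,v,rcond=None)[0]
f=lambda d:sum((res(d,n)**2).sum() for n in D)
r=minimize(f,[0,0,0],method="Nelder-Mead",options=dict(initial_simplex=np.vstack([np.zeros(3),4*np.eye(3)])))
h=R[:,0];l=R[:,1]
print("eye offset mm",r.x,"along/lat(tool y)",r.x@h,r.x@l,r.fun,f([0,0,0]))
E
python3 eyefit.py a|tail -1
```

```text
eye offset mm [-2.1208  4.2364 -2.3835] along/lat(tool y) -4.0549294842752355 -2.4477252267138216 2.2755334023737364 15.566633156743514
```

Request:
carry_out(
  plan=[0.5, 0, 0.35, 0, 0, 0, 0.6, -0.3, 0, 0, 0, 0, 0.5, -0.3, 0, 0, 0, 0, 0, 0, 0, 0, 0, 0],
)

```text
time: 8.3
tcp_pos: [0.5672, 0.1385, 0.2167]
eef_rot: [[0.844, -0.537, -0.004], [-0.537, -0.844, -0.002], [-0.002, 0.004, -1.0]]
force: [-0.2, 0.2, -0.5]
finger_gap: 0.0247
```

```bash
python3 look.py b; python3 eyefit.py b|tail -1
```

```text
8.3 [0.5672 0.1385 0.2167] yaw -0.5665543948068341 [-0.0039 -0.0019 -1.    ] F [-0.2166  0.2351 -0.4803] gap 0.02472059361529685
bar-push along/lat/up mm [-9.634  -3.0478  2.7447] h [ 0.8537 -0.5208  0.    ]
eye offset mm [-1.4389  3.6807 -2.1513] along/lat(tool y) -3.1806998778221254 -2.3448565718016754 5.539971665171842 13.86443836143006
```

View pics/l_b.png

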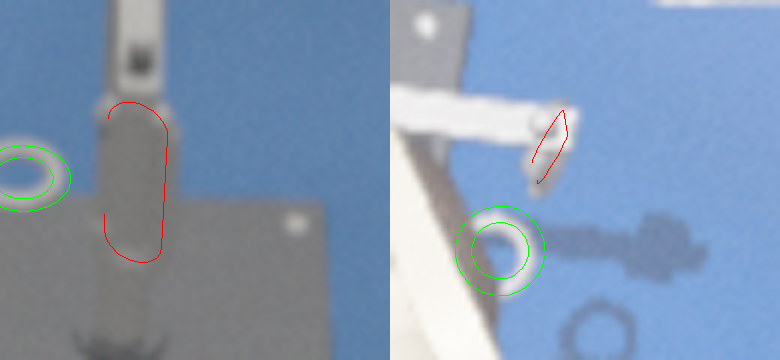

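The fitted overlay agrees in both pictures: the eye is about 3.5 mm shorter along the tool axis and 2.4 mm to the side of what the kinematics say. That puts the bar about 13 mm short of hook_push, with sideways position and height right. Now advancing gently.

Request:
carry_out(
  plan=[0.3, -0.13, 0, 0, 0, 0, 0.25, -0.14, 0, 0, 0, 0, 0.25, -0.14, 0, 0, 0, 0, 0, 0, 0, 0, 0, 0],
)

```text
time: 8.8
tcp_pos: [0.5744, 0.1352, 0.2164]
eef_rot: [[0.845, -0.535, -0.005], [-0.535, -0.845, -0.002], [-0.004, 0.004, -1.0]]
force: [-0.9, -0.2, -1.0]
finger_gap: 0.0245
```

```bash
python3 look.py c x
```

```text
8.8 [0.5744 0.1352 0.2164] yaw -0.5645975166442224 [-0.0054 -0.0017 -1.    ] F [-0.8904 -0.2317 -1.0312] gap 0.02452781961873518
bar-push along/lat/up mm [-1.7451 -1.8368  2.2897] h [ 0.8537 -0.5208  0.    ]
```

Request:
carry_out(
  plan=[0.17, -0.11, 0, 0, 0, 0, 0.17, -0.11, 0, 0, 0, 0, 0.17, -0.11, 0, 0, 0, 0, 0, 0, 0, 0, 0, 0],
)

```text
time: 9.2
tcp_pos: [0.5799, 0.1318, 0.2164]
eef_rot: [[0.845, -0.535, -0.005], [-0.535, -0.845, -0.002], [-0.004, 0.004, -1.0]]
force: [-0.3, -0.4, -0.7]
finger_gap: 0.0248
```

Request:
carry_out(
  plan=[0.13, -0.08, 0, 0, 0, 0, 0, 0, 0, 0, 0, 0],
)

```text
time: 9.4
tcp_pos: [0.5809, 0.1313, 0.2163]
eef_rot: [[0.845, -0.535, -0.006], [-0.535, -0.845, -0.001], [-0.005, 0.004, -1.0]]
force: [-0.2, -0.5, -0.3]
finger_gap: 0.0245
```

Request:
carry_out(
  plan=[0.13, -0.08, 0, 0, 0, 0, 0, 0, 0, 0, 0, 0],
)

```text
time: 9.6
tcp_pos: [0.5812, 0.1314, 0.2161]
eef_rot: [[0.846, -0.534, -0.008], [-0.534, -0.846, -0.001], [-0.007, 0.005, -1.0]]
force: [-0.1, 1.4, -1.6]
finger_gap: 0.0246
```

```bash
python3 look.py c x
```

```text
9.6 [0.5812 0.1314 0.2161] yaw -0.5630789697102829 [-0.0081 -0.0006 -1.    ] F [-0.1245  1.3745 -1.618 ] gap 0.024624123954808116
bar-push along/lat/up mm [ 6.0225 -1.4322  1.7112] h [ 0.8537 -0.5208  0.    ]
```

Request:
carry_out(
  plan=[0.22, -0.13, 0.03, 0, -0.006, 0, 0, 0, 0, 0, 0, 0],
)

```text
time: 9.8
tcp_pos: [0.5821, 0.1311, 0.2158]
eef_rot: [[0.846, -0.533, -0.004], [-0.533, -0.846, 0.0], [-0.004, 0.002, -1.0]]
force: [-2.6, 1.6, -0.9]
finger_gap: 0.0244
```

Request:
carry_out(
  plan=[0.22, -0.13, 0.03, 0, 0, 0, 0.1, -0.06, 0, 0, 0, 0],
)

```text
time: 10.0
tcp_pos: [0.5845, 0.13, 0.2158]
eef_rot: [[0.847, -0.532, -0.006], [-0.532, -0.847, 0.001], [-0.006, 0.003, -1.0]]
force: [-3.7, 3.5, -0.0]
finger_gap: 0.0245
```

```bash
python3 look.py c x
```

```text
10.0 [0.5845 0.13   0.2158] yaw -0.5607009855266892 [-0.0061  0.0007 -1.    ] F [-3.6914  3.4807 -0.0306] gap 0.024544078743972766
bar-push along/lat/up mm [ 9.5666 -0.7435  1.5474] h [ 0.8537 -0.5208  0.    ]
```

Request:
carry_out(
  plan=[0.25, -0.15, 0.03, 0, -0.006, 0, 0.2, -0.12, 0, 0, 0, 0],
)

```text
time: 10.2
tcp_pos: [0.5884, 0.1281, 0.2157]
eef_rot: [[0.847, -0.531, -0.001], [-0.531, -0.847, 0.001], [-0.002, -0.0, -1.0]]
force: [-4.2, 2.7, -0.5]
finger_gap: 0.0245
```

Request:
carry_out(
  plan=[0.2, -0.12, 0.03, 0, 0, 0, 0.2, -0.12, 0, 0, 0, 0],
)

```text
time: 10.4
tcp_pos: [0.592, 0.1265, 0.216]
eef_rot: [[0.848, -0.53, -0.003], [-0.53, -0.848, 0.002], [-0.003, -0.001, -1.0]]
force: [-4.7, 4.2, 0.2]
finger_gap: 0.0246
```

```bash
python3 look.py c x
```

```text
10.4 [0.592  0.1265 0.216 ] yaw -0.558692044315762 [-0.0026  0.0025 -1.    ] F [-4.7374  4.1835  0.1614] gap 0.024638879991703815
bar-push along/lat/up mm [17.7709  0.3241  1.9083] h [ 0.8537 -0.5208  0.    ]
```

Request:
carry_out(
  plan=[0.0, -0.25, 0.03, 0, 0, 0, 0.1, -0.2, 0, 0, 0, 0],
)

```text
time: 10.6
tcp_pos: [0.5925, 0.1248, 0.2163]
eef_rot: [[0.849, -0.528, -0.003], [-0.528, -0.849, 0.006], [-0.006, -0.003, -1.0]]
force: [-6.2, 6.0, -0.5]
finger_gap: 0.0245
```

```bash
python3 look.py d; python3 eyefit.py d|tail -1
```

```text
10.6 [0.5925 0.1248 0.2163] yaw -0.5558587890819331 [-0.0034  0.0057 -1.    ] F [-6.1874  5.9698 -0.5052] gap 0.024471305904121436
bar-push along/lat/up mm [19.1978 -0.624   1.9716] h [ 0.8537 -0.5208  0.    ]
eye offset mm [-2.5989  9.5711 -7.3177] along/lat(tool y) -7.213793717595236 -6.736963960672483 33.9664762641442 41.537842526703145
```

View pics/l_d.png

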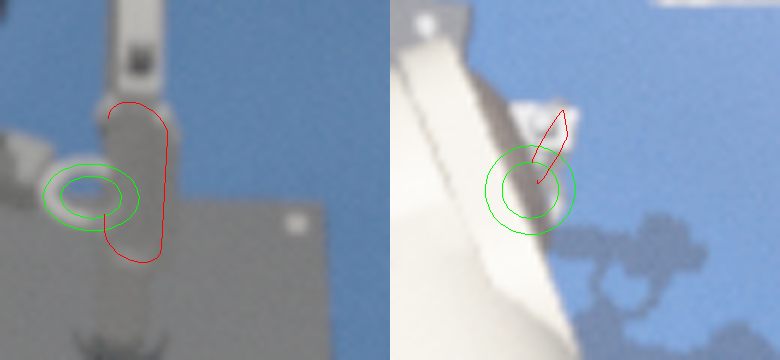

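Request:
carry_out(
  plan=[0.08, -0.05, -0.2, 0, -0.003, 0],
)

```text
time: 10.8
tcp_pos: [0.593, 0.1252, 0.2144]
eef_rot: [[0.85, -0.527, -0.001], [-0.527, -0.85, 0.007], [-0.004, -0.005, -1.0]]
force: [-4.5, 4.1, 0.3]
finger_gap: 0.0242
```

Request:
carry_out(
  plan=[0.08, -0.06, -0.2, 0, 0, 0],
)

```text
time: 10.9
tcp_pos: [0.5936, 0.1255, 0.2126]
eef_rot: [[0.85, -0.526, -0.001], [-0.526, -0.85, 0.007], [-0.005, -0.006, -1.0]]
force: [-4.0, 3.0, -0.3]
finger_gap: 0.0244
```

```bash
python3 look.py c x
```

```text
10.9 [0.5936 0.1255 0.2126] yaw -0.5540573868422791 [-0.0012  0.0075 -1.    ] F [-3.9945  2.99   -0.3268] gap 0.024406247053208426
bar-push along/lat/up mm [19.7648  0.6865 -1.6581] h [ 0.8537 -0.5208  0.    ]
```

Request:
carry_out(
  plan=[0.05, -0.2, -0.15, -0.005, 0, 0],
)

```text
time: 11.0
tcp_pos: [0.5942, 0.1246, 0.2112]
eef_rot: [[0.851, -0.525, -0.001], [-0.525, -0.851, 0.004], [-0.003, -0.003, -1.0]]
force: [-3.2, 4.8, -0.5]
finger_gap: 0.0244
```

Request:
carry_out(
  plan=[0.06, -0.16, -0.2, 0, 0, 0],
)

```text
time: 11.1
tcp_pos: [0.5947, 0.124, 0.2093]
eef_rot: [[0.852, -0.524, -0.001], [-0.524, -0.852, 0.005], [-0.003, -0.003, -1.0]]
force: [-3.5, 3.5, -2.1]
finger_gap: 0.0246
```

```bash
python3 look.py c x
```

```text
11.1 [0.5947 0.124  0.2093] yaw -0.5516679898376856 [-0.001   0.0046 -1.    ] F [-3.4547  3.4955 -2.1253] gap 0.024587335310067942
bar-push along/lat/up mm [21.4168  0.2072 -4.7353] h [ 0.8537 -0.5208  0.    ]
```

Request:
carry_out(
  plan=[0.06, -0.12, -0.2, 0, 0, 0],
)

```text
time: 11.2
tcp_pos: [0.5951, 0.1231, 0.207]
eef_rot: [[0.852, -0.524, -0.002], [-0.524, -0.852, 0.005], [-0.004, -0.003, -1.0]]
force: [-3.0, 1.0, -4.6]
finger_gap: 0.0246
```

Request:
carry_out(
  plan=[0.06, -0.1, -0.2, 0, 0, 0],
)

```text
time: 11.3
tcp_pos: [0.5965, 0.1213, 0.2049]
eef_rot: [[0.852, -0.524, -0.0], [-0.524, -0.852, 0.004], [-0.002, -0.003, -1.0]]
force: [-0.5, -0.8, -1.7]
finger_gap: 0.0247
```

```bash
python3 look.py c x
```

```text
11.3 [0.5965 0.1213 0.2049] yaw -0.5514693365329727 [-0.0004  0.004  -1.    ] F [-0.4701 -0.7606 -1.7109] gap 0.024665399561499116
bar-push along/lat/up mm [24.3517 -1.2108 -9.0804] h [ 0.8537 -0.5208  0.    ]
```

The push force fell from about 6 N to about 1 N as the bar reached 5 mm below the nose, so the gate has snapped over it. Next I tilt the cutter's head down, pivoting about its bar in the bowl, so it doesn't swing on release.

Request:
carry_out(
  plan=[0.05, 0, -0.9, -0.052, -0.085, 0, 0.14, -0.08, -0.9, -0.052, -0.085, 0],
)

```text
time: 11.5
tcp_pos: [0.6013, 0.1168, 0.188]
eef_rot: [[0.836, -0.529, 0.145], [-0.522, -0.849, -0.086], [0.169, -0.003, -0.986]]
force: [-0.3, 0.7, -2.1]
finger_gap: 0.025
```

```bash
cat > st.py <<'E'
from fit import *
s=sense();R=np.array(s["eef_rot"]);T=np.array(s["tcp_pos"]);p=np.load("p.npy")
h=np.array([np.cos(p[3]),np.sin(p[3]),0]);l=np.array([-h[1],h[0],0]);nose=pts(np.array([[0,0]]),p)[0]
off=-.0035*R[:,0]-.0024*R[:,1]-.0022*-R[:,2]
bar=T+R@[.0855,0,-.0057]+off; d=bar-nose;F=np.array(s["force"])
print("t",s["time"],"pitch",np.arctan2(R[2,0],np.hypot(*R[:2,0])),"yaw",np.arctan2(R[1,0],R[0,0]),"roll",R[2,1],"bar-nose a/l/u",1e3*np.array([d@h,d@l,d[2]]),"F a/l/u",F@h,F@l,F[2],"M",s["moment"],"q",s["joint_positions"])
E
python3 st.py
```

```text
t 11.5 pitch 0.1693645635031926 yaw -0.5577112229498443 roll -0.0034797561658937146 bar-nose a/l/u [16.0374 -0.5795 -8.253 ] F a/l/u -0.5876994374461522 0.47571045484912433 -2.0521983225099727 M [0.2206 0.242  0.0266] q [-0.2671  0.3777 -0.0534  1.8161  0.1969  0.8457 -2.5671]
```

Request:
carry_out(
  plan=[-0.5, -0.2, 0, 0, 0, 0.05, 0, 0, 0, 0, 0, 0],
)

```text
time: 11.7
tcp_pos: [0.5965, 0.1178, 0.1882]
eef_rot: [[0.865, -0.477, 0.155], [-0.47, -0.879, -0.083], [0.176, -0.001, -0.984]]
force: [-0.2, -0.6, -0.6]
finger_gap: 0.0244
```

```bash
python3 st.py
```

```text
t 11.7 pitch 0.17711777065779952 yaw -0.49732077367279326 roll -0.0007438393941928358 bar-nose a/l/u [11.0139  2.6078 -7.3659] F a/l/u 0.17189285578491764 -0.6012407951880888 -0.5649229316624987 M [ 0.0897  0.1659 -0.0483] q [-0.268   0.3644 -0.0575  1.8364  0.2026  0.8291 -2.5173]
```

Request:
carry_out(
  plan=[0.12, -0.18, -0.82, -0.048, -0.088, 0, 0.2, -0.15, -0.8, -0.048, -0.088, 0, 0, 0, 0, 0, 0, 0],
)

```text
time: 12.0
tcp_pos: [0.6015, 0.1134, 0.1745]
eef_rot: [[0.833, -0.483, 0.27], [-0.459, -0.876, -0.15], [0.308, 0.001, -0.951]]
force: [-0.4, 0.9, -1.4]
finger_gap: 0.0244
```

```bash
python3 st.py
```

```text
t 12.0 pitch 0.31357934657939934 yaw -0.5040199867877967 roll 0.0007658492443798612 bar-nose a/l/u [ 14.4771   0.7735 -10.3926] F a/l/u -0.8319916007719472 0.5081256427562811 -1.3700944308277268 M [0.2431 0.3984 0.019 ] q [-0.6344  0.3602  0.3201  1.9378  0.2013  0.6615 -2.5669]
```

Request:
carry_out(
  plan=[-0.05, -0.47, -0.75, -0.048, -0.088, 0.06, 0.1, -0.53, -0.74, -0.045, -0.089, 0.06, 0, 0, 0, 0, 0, 0],
)

```text
time: 12.3
tcp_pos: [0.6032, 0.1045, 0.1591]
eef_rot: [[0.816, -0.392, 0.425], [-0.345, -0.92, -0.186], [0.464, 0.005, -0.886]]
force: [-0.9, -0.2, -0.3]
finger_gap: 0.0242
```

```bash
python3 st.py
```

```text
t 12.3 pitch 0.4820557779350675 yaw -0.40027260838501055 roll 0.004988081532530141 bar-nose a/l/u [ 13.6943   1.1846 -13.2481] F a/l/u -0.6240382094269026 -0.6541984913977492 -0.2529819263724371 M [ 0.2749  0.6136 -0.0629] q [-0.9869  0.3981  0.6812  2.0897  0.2394  0.4013 -2.5658]
```

Request:
carry_out(
  plan=[0, 0, 0, 0, 0, 0, 0, 0, 0, 0, 0, 0, -0.4, 0.2, 0.8, 0, 0, 0, -1.2, 0.5, 2.2, 0, 0, 0, -1.5, 0.7, 3, 0, 0, 0],
  gripper=100,
)

```text
time: 12.8
tcp_pos: [0.5783, 0.1116, 0.2222]
eef_rot: [[0.811, -0.408, 0.419], [-0.362, -0.913, -0.19], [0.46, 0.002, -0.888]]
force: [0.2, 0.4, 1.0]
finger_gap: 0.0853
```

Request:
carry_out(
  plan=[-2.5, 0.7, 3, 0, 0, 0, -3, 0, 2.5, 0, 0, 0, -4, 0, 2, 0, 0, 0, -4, -1, 1, 0, 0, 0, 0, 0, 0, 0, 0, 0],
)

```text
time: 13.3
tcp_pos: [0.5107, 0.1199, 0.2679]
eef_rot: [[0.814, -0.408, 0.413], [-0.359, -0.913, -0.195], [0.456, 0.011, -0.89]]
force: [0.4, 0.4, -0.2]
finger_gap: 0.0855
```

```bash
python3 st.py
python3 - <<'E'
from fit import *
def crop(im,x,y,w,h,k):
    c=cv2.resize(im[y:y+h,x:x+w,::-1],None,fx=k,fy=k,interpolation=cv2.INTER_CUBIC); return np.clip(255*(c/255.)**0.6,0,255).astype(np.uint8)
a=snap("side","s9.png");b=snap("top","t9.png")
cv2.imwrite("pics/c9.png",np.hstack([crop(a,310,150,80,120,5),crop(b,250,180,80,120,5)]))
E
```

```text
t 13.3 pitch 0.4738474121558893 yaw -0.41493710814302925 roll 0.010649641008603125 bar-nose a/l/u [-72.687  -34.8385  94.8741] F a/l/u 0.13372068512567092 0.525151749992904 -0.16097497407073053 M [ 0.2236  0.4444 -0.0131] q [-1.9442  0.2078  1.5557  2.1581  0.2352  0.6772 -2.572 ]
```

View pics/c9.png

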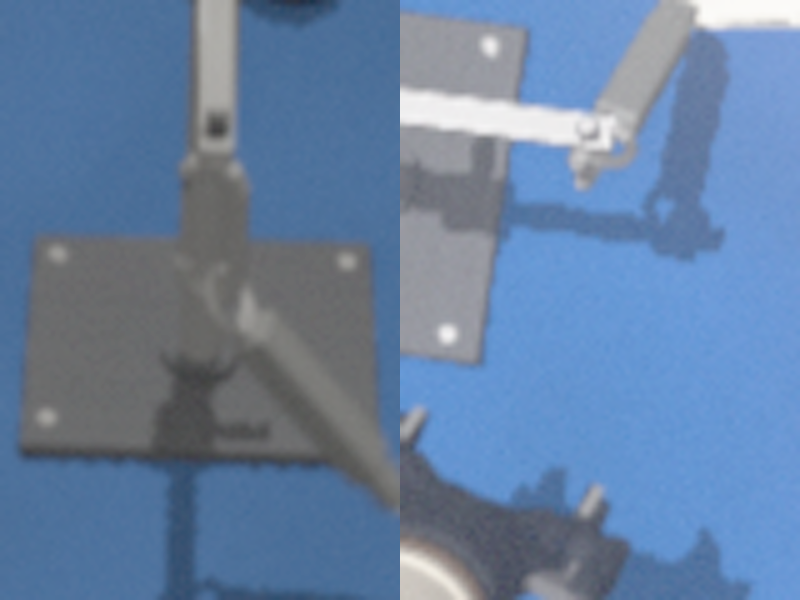

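The cutter is on the hook and swinging on the far side. Eye at about side px (353,208), body trailing down to the right. Joint 7 is at its limit, so I'll turn it back while the swing dies down.

Request:
carry_out(
  plan=[0, 0, 0, 0, 0, 0.1, -1, -1, 0, 0, 0, 0.1, -1, -1, 0, 0, 0, 0.1, 0, 0, 0, 0, 0, 0.1, 0, 0, 0, 0, 0, 0],
)

```text
time: 13.9
tcp_pos: [0.5236, 0.0937, 0.2531]
eef_rot: [[0.89, -0.119, 0.44], [-0.099, -0.993, -0.068], [0.445, 0.017, -0.896]]
force: [1.0, 0.4, -0.3]
finger_gap: 0.0854
```

```bash
python3 st.py
```

```text
t 13.9 pitch 0.46082364988572855 yaw -0.11055050744901644 roll 0.01702378349206911 bar-nose a/l/u [-54.3666 -29.6968  79.1417] F a/l/u 0.608475830660352 0.8470916543410177 -0.2789840898712391 M [ 0.0445  0.4457 -0.0274] q [-1.7641 -0.1323  1.3362  2.223   0.6404  0.6424 -2.5513]
```

Request:
carry_out(
  plan=[-1, -3, 1, 0, 0.08, 0.05, -1, -3, 1, 0, 0.08, 0.05, 0, -3, 1, 0, 0.08, 0, 0, -3, 0, 0, 0.08, 0, 0, -2, 0, 0, 0.08, 0],
)

```text
time: 14.4
tcp_pos: [0.4895, -0.0478, 0.2982]
eef_rot: [[0.997, -0.025, 0.08], [-0.023, -0.999, -0.022], [0.08, 0.021, -0.997]]
force: [-0.0, -0.1, -0.5]
finger_gap: 0.0852
```

Request:
carry_out(
  plan=[0, 0, 0, 0, 0, 0, 0, 0, 0, 0, 0, 0, 0, 0, 0, 0, 0, 0, 0, 0, 0, 0, 0, 0, 0, 0, 0, 0, 0, 0],
)

```text
time: 14.9
tcp_pos: [0.4916, -0.0529, 0.3009]
eef_rot: [[0.996, -0.044, 0.083], [-0.042, -0.999, -0.024], [0.084, 0.021, -0.996]]
force: [0.0, 0.0, -0.7]
finger_gap: 0.0855
```

```bash
python3 st.py
cat > mot.py <<'E'
from fit import *
for i in range(6):
    c=imaging.read_camera("side")[195:300,310:400].astype(float)
    if i: print(round(np.abs(c-prev).mean(),2),end=" ")
    prev=c
print(sense()["time"])
E
python3 mot.py
```

```text
t 14.9 pitch 0.08422028614341427 yaw -0.04227166458292944 roll 0.020708205948199273 bar-nose a/l/u [   0.5007 -162.5638   97.789 ] F a/l/u 0.036449554630883806 0.02654001459991967 -0.7409540242170792 M [0.0421 0.129  0.0458] q [-1.7067 -0.3025  1.5625  1.9542  0.3741  1.1345 -1.8967]
1.74 1.21 1.64 1.87 2.04 15.2
```

Request:
carry_out(
  plan=[1, -2, -1, 0, -0.03, 0, 1, -2, -1, 0, -0.03, 0, 0, 0, 0, 0, 0, 0],
)

```text
time: 15.5
tcp_pos: [0.5038, -0.0898, 0.2862]
eef_rot: [[0.987, -0.039, 0.155], [-0.036, -0.999, -0.024], [0.156, 0.018, -0.988]]
force: [-0.1, -0.6, 0.1]
finger_gap: 0.0852
```

```bash
python3 st.py
```

```text
t 15.5 pitch 0.15631469968225153 yaw -0.03639429022881018 roll 0.018035283094611207 bar-nose a/l/u [  29.0988 -187.7786   88.8401] F a/l/u 0.2167663395922417 -0.5575429127966254 0.13288929700311797 M [-0.0026  0.1821 -0.0106] q [-1.6192 -0.3066  1.564   1.996   0.3962  1.0212 -1.8277]
```

Request:
carry_out(
  plan=[0, 0, 0, 0, 0, 0, 0, 0, 0, 0, 0, 0, 0, 0, 0, 0, 0, 0, 0, 0, 0, 0, 0, 0, 0, 0, 0, 0, 0, 0],
)

```text
time: 16.0
tcp_pos: [0.5041, -0.0878, 0.2869]
eef_rot: [[0.987, -0.038, 0.154], [-0.035, -0.999, -0.023], [0.155, 0.017, -0.988]]
force: [0.1, -0.3, 0.0]
finger_gap: 0.0855
```

Request:
carry_out(
  plan=[0, 0, 0, 0, 0, 0, 0, 0, 0, 0, 0, 0, 0, 0, 0, 0, 0, 0, 0, 0, 0, 0, 0, 0, 0, 0, 0, 0, 0, 0],
)

```text
time: 16.5
tcp_pos: [0.5042, -0.0872, 0.287]
eef_rot: [[0.987, -0.037, 0.154], [-0.034, -0.999, -0.023], [0.155, 0.017, -0.988]]
force: [-0.2, 0.3, 0.7]
finger_gap: 0.0856
```

Request:
carry_out(
  plan=[0, 0, 0, 0, 0, 0, 0, 0, 0, 0, 0, 0, 0, 0, 0, 0, 0, 0, 0, 0, 0, 0, 0, 0, 0, 0, 0, 0, 0, 0],
)

```text
time: 17.0
tcp_pos: [0.5042, -0.0874, 0.287]
eef_rot: [[0.987, -0.038, 0.154], [-0.034, -0.999, -0.023], [0.155, 0.017, -0.988]]
force: [0.1, -1.0, -0.4]
finger_gap: 0.0852
```

Request:
carry_out(
  plan=[0, 0, 0, 0, 0, 0, 0, 0, 0, 0, 0, 0, 0, 0, 0, 0, 0, 0, 0, 0, 0, 0, 0, 0, 0, 0, 0, 0, 0, 0],
)

```text
time: 17.5
tcp_pos: [0.5042, -0.0874, 0.287]
eef_rot: [[0.987, -0.038, 0.154], [-0.034, -0.999, -0.023], [0.155, 0.017, -0.988]]
force: [-0.2, 0.5, 0.5]
finger_gap: 0.0856
```

Request:
carry_out(
  plan=[0, 0, 0, 0, 0, 0, 0, 0, 0, 0, 0, 0, 0, 0, 0, 0, 0, 0, 0, 0, 0, 0, 0, 0, 0, 0, 0, 0, 0, 0],
)

```text
time: 18.0
tcp_pos: [0.5042, -0.0874, 0.287]
eef_rot: [[0.987, -0.037, 0.154], [-0.034, -0.999, -0.023], [0.155, 0.017, -0.988]]
force: [-0.2, -0.2, 0.2]
finger_gap: 0.0854
```

Request:
carry_out(
  plan=[0, 0, 0, 0, 0, 0, 0, 0, 0, 0, 0, 0, 0, 0, 0, 0, 0, 0, 0, 0, 0, 0, 0, 0, 0, 0, 0, 0, 0, 0],
)

```text
time: 18.5
tcp_pos: [0.5042, -0.0874, 0.287]
eef_rot: [[0.987, -0.038, 0.154], [-0.034, -0.999, -0.023], [0.155, 0.017, -0.988]]
force: [0.3, -0.5, 0.1]
finger_gap: 0.0855
```

```bash
python3 st.py; python3 mot.py;python3 - <<'E'
from fit import *
def crop(im,x,y,w,h,k):
    c=cv2.resize(im[y:y+h,x:x+w,::-1],None,fx=k,fy=k,interpolation=cv2.INTER_CUBIC); return np.clip(255*(c/255.)**0.6,0,255).astype(np.uint8)
a=snap("side","s10.png");b=snap("top","t10.png")
A=np.hstack([crop(a,325,160,50,75,8),crop(b,250,180,50,75,8)])
cv2.imwrite("pics/c10.png",A)
E
```

```text
t 18.5 pitch 0.15549941782221743 yaw -0.03483844710626655 roll 0.01732720572314989 bar-nose a/l/u [  28.1373 -185.4117   89.6246] F a/l/u 0.5413127712986471 -0.28472424835877713 0.06473210161024127 M [ 0.0555  0.1553 -0.0425] q [-1.6232 -0.3057  1.5636  1.9942  0.3941  1.0236 -1.829 ]
1.35 1.41 1.37 1.28 1.17 18.8
```

View pics/c10.png

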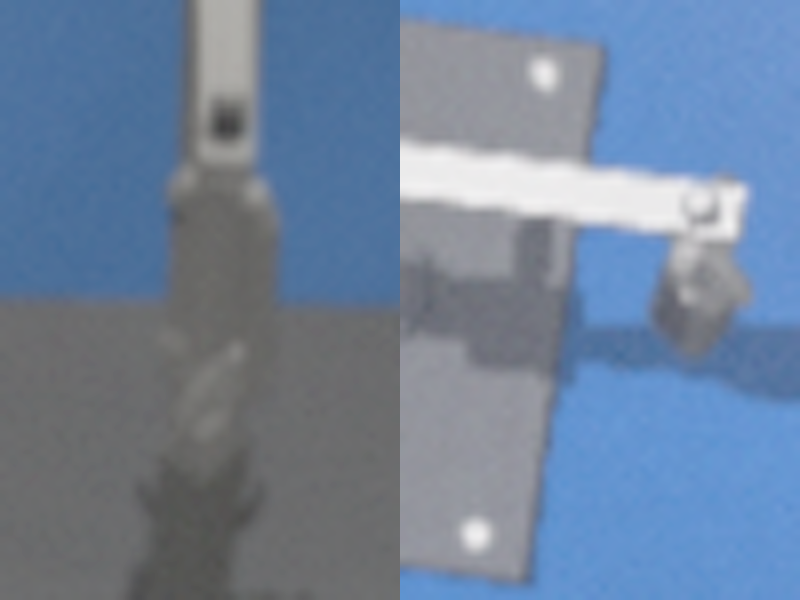

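The cutter hangs almost straight down, with the eye round the bowl at side px about (350,209). Now I'll compare the motion with image noise and let it settle.

Request:
carry_out(
  plan=[0, 0, 0, 0, 0, 0, 0, 0, 0, 0, 0, 0, 0, 0, 0, 0, 0, 0, 0, 0, 0, 0, 0, 0, 0, 0, 0, 0, 0, 0],
)

```text
time: 19.4
tcp_pos: [0.5042, -0.0874, 0.287]
eef_rot: [[0.987, -0.038, 0.154], [-0.034, -0.999, -0.023], [0.155, 0.017, -0.988]]
force: [-0.4, 0.1, 0.6]
finger_gap: 0.0853
```

Request:
carry_out(
  plan=[0, 0, 0, 0, 0, 0, 0, 0, 0, 0, 0, 0, 0, 0, 0, 0, 0, 0, 0, 0, 0, 0, 0, 0, 0, 0, 0, 0, 0, 0],
)

```text
time: 19.9
tcp_pos: [0.5042, -0.0874, 0.287]
eef_rot: [[0.987, -0.038, 0.154], [-0.034, -0.999, -0.023], [0.155, 0.017, -0.988]]
force: [-0.3, -0.8, -1.0]
finger_gap: 0.0851
```

Request:
carry_out(
  plan=[0, 0, 0, 0, 0, 0, 0, 0, 0, 0, 0, 0, 0, 0, 0, 0, 0, 0, 0, 0, 0, 0, 0, 0, 0, 0, 0, 0, 0, 0],
)

```text
time: 20.4
tcp_pos: [0.5042, -0.0874, 0.287]
eef_rot: [[0.987, -0.038, 0.154], [-0.034, -0.999, -0.023], [0.155, 0.017, -0.988]]
force: [1.3, -0.1, -0.6]
finger_gap: 0.0857
```

Request:
carry_out(
  plan=[0, 0, 0, 0, 0, 0, 0, 0, 0, 0, 0, 0, 0, 0, 0, 0, 0, 0, 0, 0, 0, 0, 0, 0, 0, 0, 0, 0, 0, 0],
)

```text
time: 20.9
tcp_pos: [0.5042, -0.0874, 0.287]
eef_rot: [[0.987, -0.038, 0.154], [-0.034, -0.999, -0.023], [0.155, 0.017, -0.988]]
force: [-0.1, -0.1, -0.9]
finger_gap: 0.0857
```

Request:
carry_out(
  plan=[0, 0, 0, 0, 0, 0, 0, 0, 0, 0, 0, 0, 0, 0, 0, 0, 0, 0, 0, 0, 0, 0, 0, 0, 0, 0, 0, 0, 0, 0],
)

```text
time: 21.4
tcp_pos: [0.5042, -0.0874, 0.287]
eef_rot: [[0.987, -0.038, 0.154], [-0.034, -0.999, -0.023], [0.155, 0.017, -0.988]]
force: [-0.7, -0.0, -0.6]
finger_gap: 0.0855
```

Request:
carry_out(
  plan=[0, 0, 0, 0, 0, 0, 0, 0, 0, 0, 0, 0, 0, 0, 0, 0, 0, 0, 0, 0, 0, 0, 0, 0, 0, 0, 0, 0, 0, 0],
)

```text
time: 21.9
tcp_pos: [0.5042, -0.0874, 0.287]
eef_rot: [[0.987, -0.038, 0.154], [-0.034, -0.999, -0.023], [0.155, 0.017, -0.988]]
force: [-0.4, 0.1, -0.3]
finger_gap: 0.0854
```

```bash
cat > mot2.py <<'E'
from fit import *
F=[]
for i in range(14): F.append(imaging.read_camera("top").astype(float))
F=np.array(F); 
g=lambda a:cv2.GaussianBlur(a,(0,0),1)
G=np.array([g(f) for f in F])
print("hook std",G[:,200:230,275:300].std(0).max(),"static std",G[:,200:230,225:250].std(0).max(),sense()["time"])
p=np.load("p.npy")
c=F.mean(0)[205:228,272:302];r=c[:,:,0]/(c[:,:,2]+1);print(np.round(9*np.clip((r-r.min())/(np.percentile(r,97)-r.min()),0,1)).astype(int))
E
python3 mot2.py
```

```text
hook std 31.236429374714856 static std 0.8156917147217551 22.6
[[9 9 9 9 9 9 9 9 9 9 9 9 9 9 9 9 9 9 9 9 8 4 1 1 1 1 1 1 1 1]
 [9 9 9 9 9 9 9 9 9 9 9 9 9 9 9 9 9 8 9 9 8 3 1 1 1 1 1 1 1 1]
 [9 8 8 8 8 9 9 9 9 9 9 9 9 9 9 8 8 9 9 9 8 2 1 0 1 1 1 1 1 1]
 [5 3 3 3 4 5 6 7 7 8 8 8 9 9 9 9 9 9 9 9 7 2 0 0 0 1 0 1 1 1]
 [2 0 0 0 1 1 1 2 2 3 3 4 7 9 9 9 9 9 9 9 6 1 0 0 0 0 1 1 1 1]
 [1 0 0 0 0 0 0 0 0 0 0 2 7 9 9 9 9 9 9 7 3 1 0 0 0 0 1 1 1 1]
 [1 0 0 0 0 0 0 0 0 0 0 3 8 9 9 9 9 9 8 7 3 1 0 0 0 0 0 1 1 1]
 [1 0 0 0 0 0 0 0 0 0 1 3 8 9 9 8 8 9 8 8 5 2 1 1 1 0 0 1 1 1]
 [1 0 0 0 0 0 0 0 0 0 0 2 7 8 9 8 8 9 9 8 8 5 2 1 0 0 0 0 0 1]
 [0 0 0 0 0 0 0 0 0 0 0 1 4 8 8 8 8 8 8 8 8 7 4 1 0 0 1 0 0 0]
 [0 0 0 0 0 0 0 0 0 0 0 1 3 7 8 8 8 8 8 8 8 8 5 1 0 0 0 0 0 0]
 [0 0 0 0 0 0 0 0 0 0 0 1 3 8 8 8 8 8 8 8 8 8 5 2 1 0 0 0 0 0]
 [1 0 0 0 0 0 0 0 0 0 0 1 2 6 8 8 8 8 8 8 8 8 5 2 1 0 0 0 0 0]
 [1 0 0 0 0 0 0 0 0 0 0 0 1 3 4 6 7 8 8 8 8 7 5 3 1 1 0 0 0 0]
 [1 0 0 0 0 0 0 0 0 0 0 0 1 1 2 3 5 7 8 7 7 7 5 3 2 1 1 1 0 0]
 [1 0 0 0 0 0 0 0 0 0 0 0 0 1 1 2 3 5 7 7 7 6 5 3 2 1 1 1 1 1]
 [1 1 1 0 1 1 1 1 1 1 1 0 0 1 1 2 2 4 6 7 7 5 3 2 1 1 1 1 1 1]
 [1 1 0 1 1 1 1 1 1 1 1 1 1 1 1 1 2 3 5 6 5 3 2 1 1 1 1 1 1 1]
 [1 1 1 1 1 1 1 1 1 1 1 1 1 1 1 1 2 3 4 4 3 2 1 1 1 1 1 1 1 1]
 [1 1 1 1 1 1 1 1 1 1 1 1 1 1 1 1 1 2 2 1 1 1 1 1 1 1 1 1 1 1]
 [0 0 0 0 0 0 1 1 1 1 1 1 1 1 1 1 1 1 1 1 1 1 1 1 1 1 1 1 1 1]
 [0 0 0 0 0 0 0 0 0 0 0 0 0 1 1 1 1 1 1 1 1 1 1 1 1 1 1 1 1 1]
 [0 0 0 0 0 0 0 0 0 0 0 0 0 0 0 0 0 0 1 1 1 1 1 1 1 1 1 1 1 1]]
```

Request:
carry_out(
  plan=[0, 0, 0, 0, 0, 0, 0, 0, 0, 0, 0, 0, 0, 0, 0, 0, 0, 0, 0, 0, 0, 0, 0, 0, 0, 0, 0, 0, 0, 0],
)

```text
time: 23.1
tcp_pos: [0.5042, -0.0874, 0.287]
eef_rot: [[0.987, -0.038, 0.154], [-0.034, -0.999, -0.023], [0.155, 0.017, -0.988]]
force: [0.2, 0.4, 0.0]
finger_gap: 0.0854
```

Request:
carry_out(
  plan=[0, 0, 0, 0, 0, 0, 0, 0, 0, 0, 0, 0, 0, 0, 0, 0, 0, 0, 0, 0, 0, 0, 0, 0, 0, 0, 0, 0, 0, 0],
)

```text
time: 23.6
tcp_pos: [0.5042, -0.0874, 0.287]
eef_rot: [[0.987, -0.038, 0.154], [-0.034, -0.999, -0.023], [0.155, 0.017, -0.988]]
force: [-0.8, 0.1, 1.0]
finger_gap: 0.0854
```

Request:
carry_out(
  plan=[0, 0, 0, 0, 0, 0, 0, 0, 0, 0, 0, 0, 0, 0, 0, 0, 0, 0, 0, 0, 0, 0, 0, 0, 0, 0, 0, 0, 0, 0],
)

```text
time: 24.1
tcp_pos: [0.5042, -0.0874, 0.287]
eef_rot: [[0.987, -0.038, 0.154], [-0.034, -0.999, -0.023], [0.155, 0.017, -0.988]]
force: [0.1, 0.2, 0.9]
finger_gap: 0.0858
```

Request:
carry_out(
  plan=[0, 0, 0, 0, 0, 0, 0, 0, 0, 0, 0, 0, 0, 0, 0, 0, 0, 0, 0, 0, 0, 0, 0, 0, 0, 0, 0, 0, 0, 0],
)

```text
time: 24.6
tcp_pos: [0.5042, -0.0874, 0.287]
eef_rot: [[0.987, -0.038, 0.154], [-0.034, -0.999, -0.023], [0.155, 0.017, -0.988]]
force: [0.4, 1.2, 0.3]
finger_gap: 0.0853
```

Request:
carry_out(
  plan=[0, 0, 0, 0, 0, 0, 0, 0, 0, 0, 0, 0, 0, 0, 0, 0, 0, 0, 0, 0, 0, 0, 0, 0, 0, 0, 0, 0, 0, 0],
)

```text
time: 25.1
tcp_pos: [0.5042, -0.0874, 0.287]
eef_rot: [[0.987, -0.038, 0.154], [-0.034, -0.999, -0.023], [0.155, 0.017, -0.988]]
force: [-0.2, -0.2, -0.5]
finger_gap: 0.0859
```

Request:
carry_out(
  plan=[0, 0, 0, 0, 0, 0, 0, 0, 0, 0, 0, 0, 0, 0, 0, 0, 0, 0, 0, 0, 0, 0, 0, 0, 0, 0, 0, 0, 0, 0],
)

```text
time: 25.6
tcp_pos: [0.5042, -0.0874, 0.287]
eef_rot: [[0.987, -0.038, 0.154], [-0.034, -0.999, -0.023], [0.155, 0.017, -0.988]]
force: [1.1, -0.3, 0.1]
finger_gap: 0.0853
```

Request:
carry_out(
  plan=[0, 0, 0, 0, 0, 0, 0, 0, 0, 0, 0, 0, 0, 0, 0, 0, 0, 0, 0, 0, 0, 0, 0, 0, 0, 0, 0, 0, 0, 0],
)

```text
time: 26.1
tcp_pos: [0.5042, -0.0874, 0.287]
eef_rot: [[0.987, -0.038, 0.154], [-0.034, -0.999, -0.023], [0.155, 0.017, -0.988]]
force: [-0.4, -0.1, -0.2]
finger_gap: 0.0851
```

Request:
carry_out(
  plan=[0, 0, 0, 0, 0, 0, 0, 0, 0, 0, 0, 0, 0, 0, 0, 0, 0, 0, 0, 0, 0, 0, 0, 0, 0, 0, 0, 0, 0, 0],
)

```text
time: 26.6
tcp_pos: [0.5042, -0.0874, 0.287]
eef_rot: [[0.987, -0.038, 0.154], [-0.034, -0.999, -0.023], [0.155, 0.017, -0.988]]
force: [-0.6, 0.1, -0.2]
finger_gap: 0.0852
```

Request:
carry_out(
  plan=[0, 0, 0, 0, 0, 0, 0, 0, 0, 0, 0, 0, 0, 0, 0, 0, 0, 0, 0, 0, 0, 0, 0, 0, 0, 0, 0, 0, 0, 0],
)

```text
time: 27.1
tcp_pos: [0.5042, -0.0874, 0.287]
eef_rot: [[0.987, -0.037, 0.154], [-0.034, -0.999, -0.023], [0.155, 0.017, -0.988]]
force: [0.3, -0.2, 0.0]
finger_gap: 0.0854
```

Request:
carry_out(
  plan=[0, 0, 0, 0, 0, 0, 0, 0, 0, 0, 0, 0, 0, 0, 0, 0, 0, 0, 0, 0, 0, 0, 0, 0, 0, 0, 0, 0, 0, 0],
)

```text
time: 27.6
tcp_pos: [0.5042, -0.0874, 0.287]
eef_rot: [[0.987, -0.038, 0.154], [-0.034, -0.999, -0.023], [0.155, 0.017, -0.988]]
force: [-0.6, 0.2, -0.6]
finger_gap: 0.0853
```

Request:
carry_out(
  plan=[0, 0, 0, 0, 0, 0, 0, 0, 0, 0, 0, 0, 0, 0, 0, 0, 0, 0, 0, 0, 0, 0, 0, 0, 0, 0, 0, 0, 0, 0],
)

```text
time: 28.1
tcp_pos: [0.5042, -0.0874, 0.287]
eef_rot: [[0.987, -0.038, 0.154], [-0.034, -0.999, -0.023], [0.155, 0.017, -0.988]]
force: [0.5, 0.2, -0.3]
finger_gap: 0.0856
```

Request:
carry_out(
  plan=[0, 0, 0, 0, 0, 0, 0, 0, 0, 0, 0, 0, 0, 0, 0, 0, 0, 0, 0, 0, 0, 0, 0, 0, 0, 0, 0, 0, 0, 0],
)

```text
time: 28.6
tcp_pos: [0.5042, -0.0874, 0.287]
eef_rot: [[0.987, -0.038, 0.154], [-0.034, -0.999, -0.023], [0.155, 0.017, -0.988]]
force: [-0.5, 0.0, 1.1]
finger_gap: 0.0854
```

```bash
sed -i 's/range(14)/range(12)/' mot2.py; python3 mot2.py | head -1
```

```text
hook std 0.9744383305641577 static std 0.7942298618457675 29.2
```

Run:
```python
from fit import *
def crop(im,x,y,w,h,k):
    c=cv2.resize(im[y:y+h,x:x+w],None,fx=k,fy=k,interpolation=cv2.INTER_CUBIC); return np.clip(255*(c/255.)**0.6,0,255).astype(np.uint8)
snap("side","s11.png");snap("top","t11.png");a,b=cv2.imread("pics/s11.png"),cv2.imread("pics/t11.png");a0,b0=cv2.imread("pics/s0.png"),cv2.imread("pics/t0.png")
cv2.imwrite("pics/c11.png",np.hstack([crop(a,325,160,50,75,8),crop(b,265,190,50,75,8)]))
d=lambda p,q,x,y,w,h:np.abs(cv2.GaussianBlur(p,(0,0),1).astype(float)-cv2.GaussianBlur(q,(0,0),1))[y:y+h,x:x+w].max()
print("jars top",d(b,b0,430,180,45,110),"gun side",d(a,a0,226,122,52,64),"jars side",d(a,a0,277,405,90,50))
```

```text
jars top 9.0 gun side 88.0 jars side 7.0
```

View pics/c11.png

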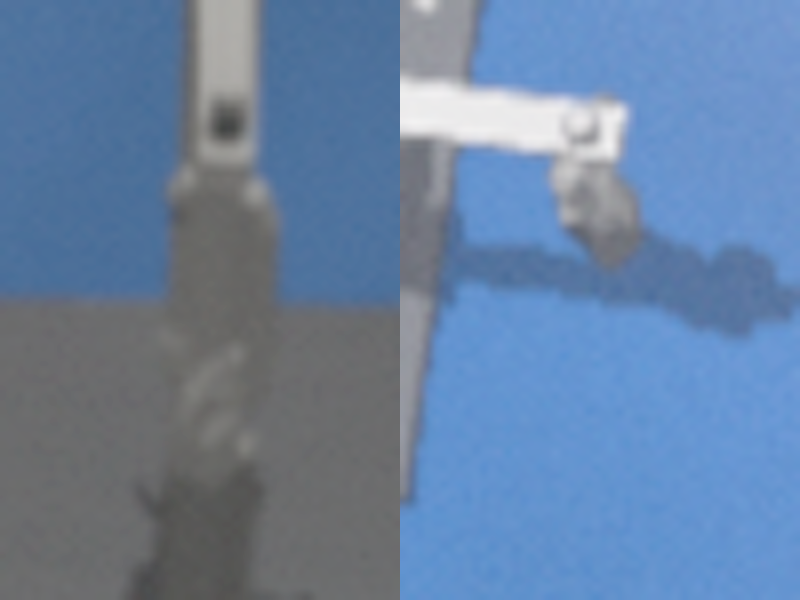

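The cutter hangs upright under the hook, with the ring round the bowl at side px (351,208). The picture difference at the gun has to be explained before I hand in.

Run:
```python
from fit import *
a,b=cv2.imread("pics/s11.png"),cv2.imread("pics/t11.png");a0,b0=cv2.imread("pics/s0.png"),cv2.imread("pics/t0.png")
G=lambda p:cv2.GaussianBlur(p,(0,0),1).astype(float)
print("gun top max diff",np.abs(G(b)-G(b0))[280:345,115:190].max())
print([x["box"] for x in spotter.boxes_of("top","gun_mid")][:1])
D=np.abs(G(a)-G(a0))[122:186,226:278].max(2)>25;ys,xs=np.where(D);print(D.sum(),xs.min()+226,xs.max()+226,ys.min()+122,ys.max()+122)
imaging.read_camera("side");print([ (x["box"],x["conf"]) for x in spotter.boxes_of("side","gun_mid")][:1])
cv2.imwrite("pics/c12.png",np.hstack([cv2.resize(a0[100:220,200:300],(400,480)),cv2.resize(a[100:220,200:300],(400,480))]))
```

```text
gun top max diff 9.0
[[117.1, 284.1, 69.1, 50.7]]
2135 226 277 122 185
[([225.7, 141.9, 12.9, 19.9], 0.6)]
```

View pics/c12.png

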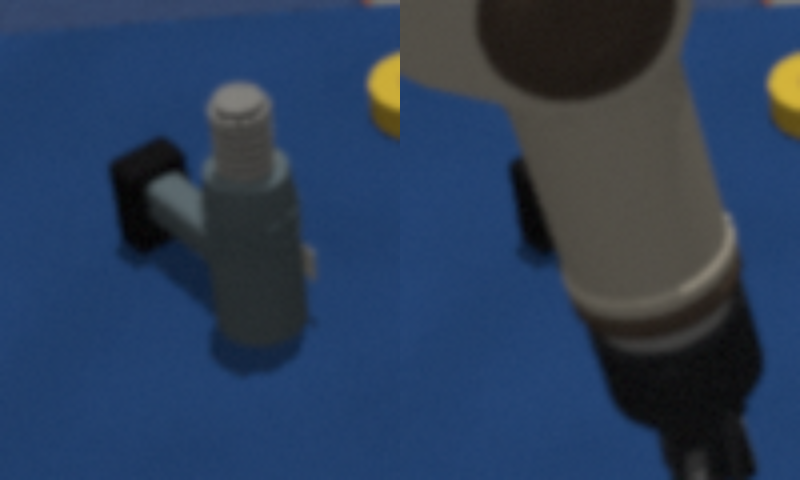

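The gun hasn't moved. The wrist only covers it in the side view, and the top view is unchanged. Handing in.

```bash
python3 -c "
from cell import robot,sense
print(sense()['time']);print(robot.close_job())"
```

```text
29.45
the job is handed in; nothing more can be done
None
```

The cutter is back on the snap hook, hanging still, and the job was handed in at 29.45 s of the 72 s allowed.

I gripped the cutter at its middle and lined the eye up with the hook from both cameras. I pressed the gate in at about 5–6 N, with a brief peak of about 8.5 N at the stop. Sliding down behind the nose, the push force fell to about 1 N at roughly 5 mm below it. I then tilted the cutter about 28° head-down before letting go, and waited for the swing to die out.

**Final checks:**
- **Hanging:** the cutter hangs upright from the hook. Its image motion was at about noise level (0.97 against 0.79 for a still part of the picture).
- **Jars:** unchanged in the areas I compared in both views.
- **Hot-air gun:** unchanged in the top view. The side comparison failed, but only because the robot's wrist now covers the gun there.

**What stays uncertain:**
- **Gate:** the images are too coarse to show it directly. That it shut is inferred from the drop in force and the way the cutter hangs.
- **Swing:** at 28° the cutter still had well over half its way to go, so it swung widely for several seconds after release.
- **Joint limits:** joint 7 read −2.572 (stated limit −2.57) for a moment while the arm backed away. Joint 3 read up to 1.564 (limit 1.56) and was still there at the end. I can't tell whether these count as passing the range.

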